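# Hang the longer cutting template on the spring scale's ring

### The job

Take the longer of the two plywood cutting templates out of the rack and hang it on the spring scale to be weighed: thread its C-hook through the scale's ring, so that it hangs freely and level from the top of its hook with the scale carrying it. Let its weight down gently: do not drop it onto the scale, jolt the ring downwards or pull it well past the template's own weight. Leave the shorter template and the other things on the table where they are.

Things in the scene. Friction and masses are not known exactly. Their poses are not given: they have to be found in the camera images.
- template_long: Longer template: upright plywood plate 10 mm thick (y), 60 high, x -85 to +109 mm; an ear and a C-hook on top. Origin: mid-thickness, bottom edge, below the hook's crown; x along the plate away from the ear, z up. Stands upright in a rack slot, ear at the robot's right, bottom 6 mm above the table. 0.13 to 0.28 kg; centre of mass within 3 mm of below the crown, so it hangs level from it.
- template_long_ear (a point): Where to grip the longer template: its plywood ear, 10 mm thick, x -85 to -57 mm, rising from the plate to z = 105 mm. This point is 15 mm below the ear's top, at x -71, z 90 mm. Axes as the template's.
- template_long_crown (a point): Bar centre at the crown of the longer template's hook (x 0, z 135 mm). The hook is 10 mm round steel bar in the plane y = 0: up from the plate at x = -40 mm, then an arc of radius 40 mm about x 0, z 95 mm, over the crown and down the +x side to the free tip. Axes as the template's.
- template_long_tip (a point): Bar centre at the hook's free rounded tip, x 39, z 105 mm of the longer template: 15 degrees above the level of the arc's centre, 75 degrees of arc past the crown, the bar there pointing almost straight down. The mouth between tip and plate is open.
- template_short: The shorter template, in the other slot: the same but for its plate, which runs from x -85 to +65 mm only. To be left there.
- rack: Fixed rack: base plate 6 mm thick, 200 by 190 mm, two slots along x at y +65 and -65 mm, each 14 mm wide between two aluminium rails 130 mm long whose tops are 32 mm above the table. Origin on the table, midway between the slots. Which template stands in which slot varies.
- stand: Fixed stand of the scale: origin on the table below the ring's centre; x along the ring's hole, roughly to the robot's left; y towards the robot. Grey housing x -35 to 35, y -138 to -92, z 50 to 170 mm on a base plate 12 mm high, x -75 to 75, y -175 to -55 mm. Nothing stands above or below the ring or on its -x, +x and +y sides.
- eye (a point): Centre of the scale's upright steel ring, 230 mm above the table unloaded; axes as the stand's. Hole axis level along x; hole 24 mm, bar 8 mm, 40 mm over all. An 8 mm arm runs level from its -y side to y = -100 mm, then down into the housing. Rigid but for the spring that lets it sink.
- ring (a joint): How far the ring is pulled down, m: 0 unloaded (upper stop); spring of 150 N/m that begins to yield at about 0.3 N; travel 45 mm. The template's own weight pulls it down 6 to 17 mm.
- spray_bottle: Bystander: yellow bottle, 60 mm in diameter, 160 mm high; origin under its centre.
- tape_core: Bystander: cardboard ring 90 mm in diameter, 40 mm high, lying flat; origin under its centre.
Mind the look-alikes: they are no part of the job. Leave any blue or purple look-alike of the stand alone.

How it is judged (in metres and radians):
On the way:
1. the longer template has been lifted clear of the rack (height (world z) of template_long above 0.05 m), for 0.2 s.
At the end, for the whole second after the job is handed in: The longer template's hook is through the ring with its crown in the ring (crown within 18 mm of the ring's centre), its plate along the hole's axis within 0.6 rad, either way round, and level within 0.2 rad; the ring is pulled down more than 4 mm by it; the template is at rest (distance between eye and template_long_crown below 0.018 m and angle between the x axis of template_long and the x axis of stand, either way round below 0.6 rad and angle between template_long's own z axis and vertical below 0.2 rad and value of joint ring above 0.004 m and linear speed of template_long below 0.03 m/s and angular speed of template_long below 0.2 rad/s); the robot touches nothing.
It fails at once if the scale is pulled down more than 35 mm, well past the template's weight (value of joint ring above 0.035 m).
It fails at once if the template is dropped onto the scale or the ring jolted (ring sinks faster than 0.2 m/s) (velocity of joint ring above 0.2 m/s).
It fails at once if the shorter template is moved more than 30 mm (distance of template_short from where it was at the start of the episode above 0.03 m).
It fails at once if another bystander is moved more than 30 mm (distance of any of spray_bottle, tape_core from where it was at the start of the episode above 0.03 m).
It also fails if it takes over 72 s, if anything falls off the work surface, if the arm or the gripper's body presses on something with over 40 N, if the wrist force passes 120 N, or if a joint passes its speed limit or range.

### The arm

A 6-joint arm with a two-finger parallel gripper is mounted at the origin on the work surface. World frame = base frame: x ahead of the robot, y to its left, z up, the work surface at z = 0. Lengths are in mm, angles in rad, forces in N, time in s.
With the tool pointing down it reaches from about 350 to 775 mm from the base axis. Payload 7.3 kg.
Tool frame: the origin (TCP) lies at the very end of the fingers, on their centre line; the grasp point (between the pads) lies 19 mm behind it; x points along the fingers, y is the direction in which the jaws open and shut, and the axes are right-handed (so a half turn about x gives the same grasp; the last joint's range is limited). The gripper opens to 92 mm and grips with 3 to 60 N. Pads are 19 mm wide; open, the fingers measure 130 mm over their backs; the gripper's body (75 mm by 190 mm) begins 47 mm behind the grasp point.
Start: joints at [1.092, 0.342, 1.524, -0, 1.275, -0.146], TCP at [171.499, 496.219, 226.741] pointing down, gripper open.
Joint ranges: [-2.53, 2.53], [-0.77, 2.02], [0.04, 2.7], [-1, 4.14], [0.28, 2.66], [-3.11, 3.11]. Speed limits (rad/s): [2.57, 2.57, 3.14, 3.14, 3.14, 3.14].

### API

Orientations are given as [roll, pitch, yaw] about the fixed x, y, z axes, in that order (R = Rz(yaw) Ry(pitch) Rx(roll)).
In Python, from plant import sensors, capture, bot gives the robot as it stands.
- The arm moves only by the shell command python3 -m crank 'ROWS' [OPENING]. ROWS is JSON, a list of rows, each an object of numbers: "dx", "dy", "dz": the shift along the tool's x, y, z in cm; "spin": the turn about the tool's x in rad. A call has 1 to 20 rows; each row is the pose to reach, as a shift and turn from the pose commanded when the call began, along the tool's axes at that moment; what a row does not reach only later rows make up. A row lasts 1/12 s, in which the tool goes at most 41.7 mm and 7.16 degrees, less where a joint would pass 70% of its speed; a pose out of reach is approached as far as the arm can. A call with a gripper value outside its range is refused whole. OPENING is the opening in per cent of the stroke, from 0 (shut) to 100 (fully open), set as the call begins (- or left out, the last holds). The fingers move at their own pace and stop on an object; the grip force is fixed at half the most. Time passes only in rows, so rows that repeat a pose let the fingers close. It gives the time, the measured TCP pose, the force and the opening at its end, in the units of the state.
- sensors.get_obs(): the state, without advancing time (a new reading comes with each control period).
- capture(name): name is "scene" or "top" or "wrist"; returns a dict with "frame" (420x560x3 uint8, blue, green, red), "vfov" (degrees; the focal length in pixels is half the picture's height over the tangent of half this angle, whatever the lens; pixels are square), "cx", "cy" (the principal point, pixels), "view" (4x4, takes a point from world to camera coordinates); the wrist camera has in their place "mount" (4x4, takes a point from camera to tool coordinates, whose origin is the TCP and whose axes are the tool frame's). Camera axes: x right, y down, z forward; pixel columns grow to the right and rows downward; lengths in mm; the calibration is good to about 2 mm. A picture is of the moment at which its call begins: read the wrist's pose just before it. There is no depth.
- bot.close_job(): hands the job in, once; it reports no verdict.
The state is a dict: "time": time; "joint_positions": joint angles; "dq": joint speeds; "tau": joint torques, N m; "tool_pos": TCP position; "tcp_rot": TCP orientation; "contact_force": force on the tool from outside, world axes, zero at the start; "moment": the same for the moment, N m; "grip_width": finger opening in mm.
Only numpy, scipy, OpenCV 4.12 (cv2) and the standard library are available. Lean on these libraries where they do the work, as an engineer would, in place of code of your own. Each camera call takes 0.05 s, during which the arm holds its last target.

## Working session

There is one attempt and no reset: what is moved stays moved. The work goes in short steps, Python scripts to look and compute and a shell command to move; the robot and the scene stay as the last step left them, time stands still between calls to the robot, and variables do not carry over. Pictures are saved under pics/ and viewed, and the job is handed in when it is done.

```bash
ls; mkdir -p pics; python3 - <<'E'
from plant import sensors, capture, bot
import cv2,numpy as np
o=sensors.get_obs(); print(o)
for n in("scene","top","wrist"):
    c=capture(n); cv2.imwrite(f"pics/{n}0.png",c["frame"]); print(n,{k:(np.round(v,3).tolist() if not np.isscalar(v) else v) for k,v in c.items() if k!="frame"})
E
```

```text
pics
{'time': 0.0, 'joint_positions': array([ 1.09195530e+00,  3.42734827e-01,  1.52506337e+00,  2.38370740e-05,
        1.27539615e+00, -1.45999859e-01]), 'dq': array([ 0.00014262,  0.00082625,  0.00066997,  0.00045327,  0.00196573,
       -0.00075285]), 'tau': array([-5.28622677e-04, -4.31251752e+01, -2.44213057e+01,  7.18204002e-02,
        5.62207494e-02, -1.15008074e-04]), 'tool_pos': array([171.30594889, 495.81315484, 226.0225099 ]), 'tcp_rot': array([-1.73102608,  1.56919447, -2.0638742 ]), 'contact_force': array([ 0.24342451, -0.09944612, -0.47560553]), 'moment': array([0.0423859 , 0.04269363, 0.04355662]), 'grip_width': 91.64291471242699}
scene {'vfov': 45.85912917506922, 'cx': 281.1720057419059, 'cy': 206.70022780675794, 'view': [[-0.213, 0.977, -0.0, 97.294], [0.772, 0.169, -0.613, -229.085], [-0.599, -0.131, -0.79, 1591.393], [0.0, 0.0, 0.0, 1.0]]}
top {'vfov': 45.030253385916694, 'cx': 283.25996890228805, 'cy': 213.33026432184715, 'view': [[0.007, -1.0, 0.012, -5.339], [-0.997, -0.008, -0.073, 424.854], [0.073, -0.012, -0.997, 1476.057], [0.0, 0.0, 0.0, 1.0]]}
wrist {'vfov': 69.57382347523318, 'cx': 281.405405490374, 'cy': 207.19160006828696, 'mount': [[0.0, -0.297, 0.955, -158.057], [1.0, 0.001, 0.0, 1.164], [-0.001, 0.955, 0.297, -79.902], [0.0, 0.0, 0.0, 1.0]]}
```

View pics/scene0.png

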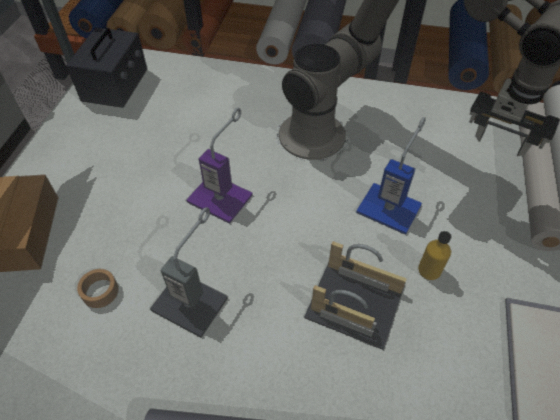

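View pics/top0.png

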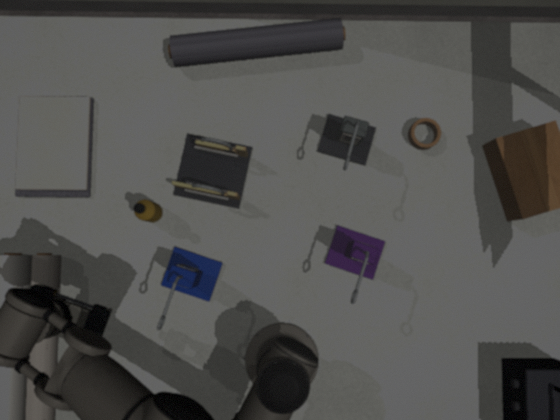

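View pics/wrist0.png

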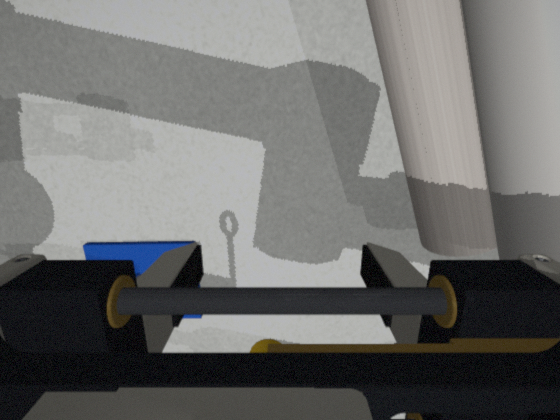

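Pictures: the grey stand is in the scene view at (185,295) with its ring near (205,215) or (248,300). The rack is at (355,300) with two templates, and the ear ends point left (robot's right). The tool can only yaw, so I'll check whether the hook can be threaded that way.

```bash
cat > feas.py <<'E'
import numpy as np
from scipy.ndimage import label
# hook bar centreline in template frame rel. arc centre
def hook(t):
    th=np.radians(np.arange(-90,75.1,5)); a=np.c_[40*np.sin(th),40*np.cos(th)]
    a=np.r_[np.c_[np.full(5,-40.),np.linspace(-35,-6,5)],a]
    c,s=np.cos(t),np.sin(t); return np.c_[a[:,0]*c-a[:,1]*s,a[:,0]*s+a[:,1]*c]  # +t raises +x end
xs=np.arange(-6,62,1.);ys=np.arange(-9,10,1.5);zs=np.arange(-8,30,0.5);ws=np.radians(np.arange(-60,61,5.))
# ring centre position rel. arc centre, in hook frame (hook fixed), ring axis yawed by w in xy
def clear(t):
    H=hook(t); out=np.full((len(ws),len(xs),len(ys),len(zs)),1e3,np.float32)
    X,Y,Z=np.meshgrid(xs,ys,zs,indexing='ij')
    for i,w in enumerate(ws):
        n=np.array([np.cos(w),np.sin(w)]); u=np.array([-np.sin(w),np.cos(w)])
        for hx,hz in H:
            dx=hx-X;dy=-Y;dz=hz-Z
            a=dx*n[0]+dy*n[1]; b=dx*u[0]+dy*u[1]
            d=np.hypot(a,np.hypot(b,dz)-16)-9
            # arm along -u
            bb=np.clip(b,-100,-20); d=np.minimum(d,np.sqrt(a**2+(b-bb)**2+dz**2)-9)
            out[i]=np.minimum(out[i],d)
    return out
for tilt in (-5,0,3,5,8,10,15):
    C=clear(np.radians(tilt))
    gi=np.argmin(abs(xs-0)); 
    for only0 in (True,False):
        D=C[len(ws)//2:len(ws)//2+1] if only0 else C
        w0=D.shape[0]//2
        lo,hi=-6,7
        for _ in range(12):
            m=(lo+hi)/2; L,_n=label(D>=m)
            S=L[w0,-1,len(ys)//2,:].max(); S=L[w0,-1,len(ys)//2,10]
            E=set(L[w0,gi,len(ys)//2,:][(zs>26)])
            gset=set(L[w0,gi,len(ys)//2,(zs>=36)|((zs>25))])-{0}
            if S and S in gset: lo=m
            else: hi=m
        print(tilt,only0,round(lo,2))
E
python3 feas.py
```

```text
-5 True -3.5
-5 False -3.5
0 True -3.5
0 False -3.5
3 True -3.46
3 False -3.46
5 True -3.5
5 False -3.5
8 True -3.46
8 False -3.46
10 True -3.5
10 False -3.5
15 True -3.5
15 False -3.5
```

```bash
python3 - <<'E'
import cv2
a=cv2.imread("pics/scene0.png"); 
cv2.imwrite("pics/s_rack.png",cv2.resize(a[225:355,290:420],None,fx=5,fy=5,interpolation=cv2.INTER_CUBIC)[:600])
cv2.imwrite("pics/s_st.png",cv2.resize(a[200:340,140:270],None,fx=4,fy=4,interpolation=cv2.INTER_CUBIC))
b=cv2.imread("pics/top0.png")
cv2.imwrite("pics/t_rack.png",cv2.resize(cv2.convertScaleAbs(b[125:215,160:260],alpha=2),None,fx=6,fy=6,interpolation=cv2.INTER_CUBIC))
cv2.imwrite("pics/t_st.png",cv2.resize(cv2.convertScaleAbs(b[100:190,280:400],alpha=2),None,fx=6,fy=6,interpolation=cv2.INTER_CUBIC))
E
```

```text
(no output)
```

View pics/s_rack.png

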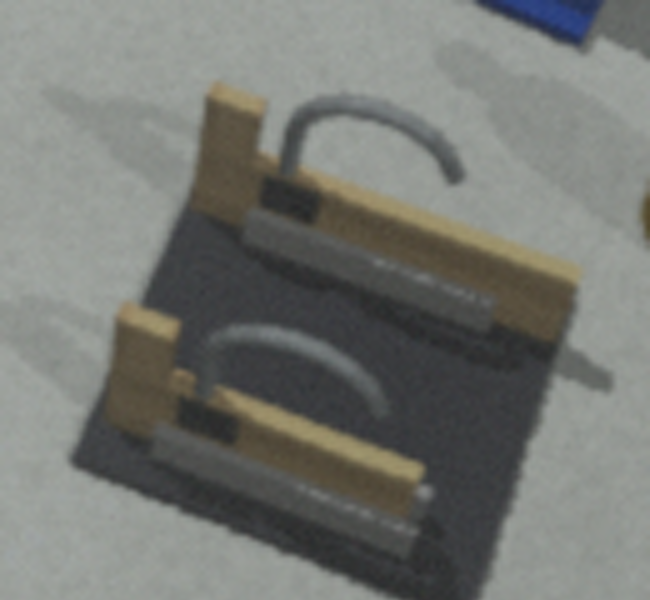

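View pics/s_st.png

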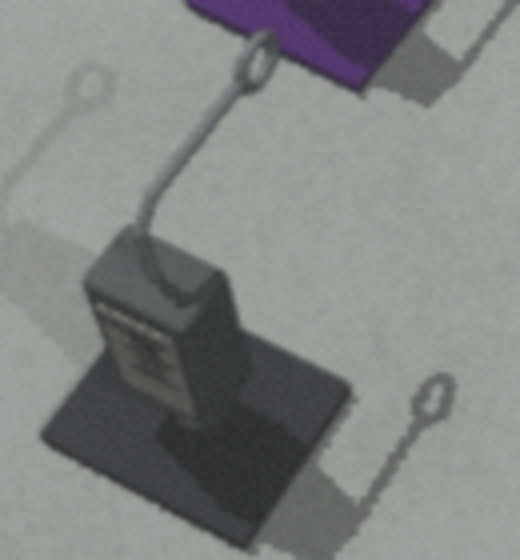

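View pics/t_rack.png

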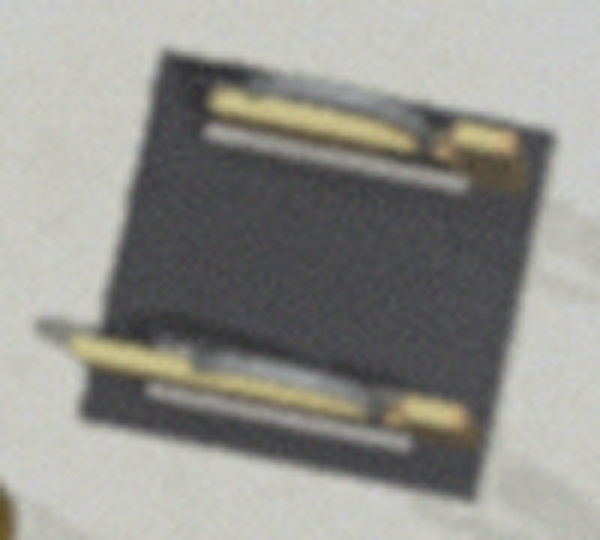

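View pics/t_st.png

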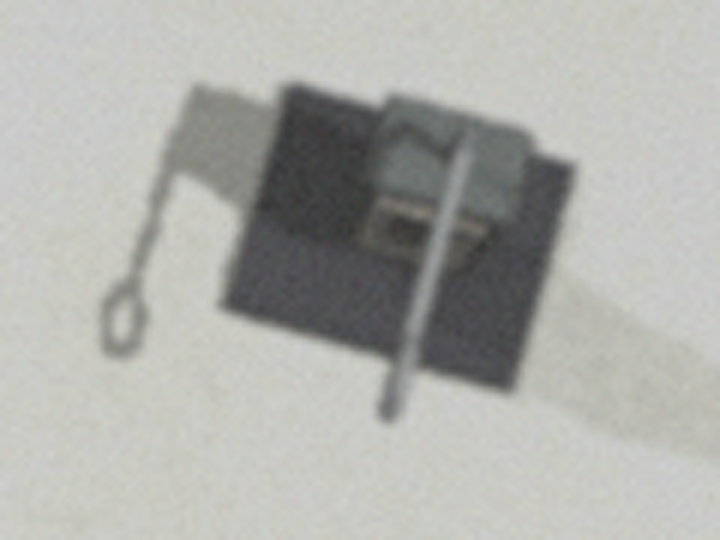

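```bash
sed -i 's/zs=np.arange(-8,30,0.5)/zs=np.arange(6,46,0.5)/; s/len(ys)\/\/2,10\]$/len(ys)\/\/2,np.argmin(abs(zs-14))]/; s/gset=.*/gset={L[w0,gi,len(ys)\/\/2,np.argmin(abs(zs-40))]}-{0}/' feas.py; sed -i 's/arange(-9,10,1.5)/arange(-9,9.1,1.5)/; s/,5)); a=/,2)); a=/; s/75.1,5/75.1,1/' feas.py; sed -i 's/75.1,1/75.1,2.5/' feas.py; time python3 feas.py
```

```text
-5 True -1.59
-5 False -1.56
0 True -0.51
0 False -0.51
3 True -0.07
3 False -0.05
5 True 0.32
5 False 0.32
8 True 0.81
8 False 0.82
10 True 1.23
10 False 1.23
15 True 1.96
15 False 1.96
real	1m22.959s
user	1m19.876s
sys	0m1.292s
```

```bash
cat > h.py <<'E'
import numpy as np
from plant import sensors, capture
from scipy.spatial.transform import Rotation as Ro
def K(c):
    h,w=c["frame"].shape[:2]; f=h/2/np.tan(np.radians(c["vfov"])/2); return f,c["cx"],c["cy"]
def tview(c,o=None):
    if "view" in c: return np.array(c["view"])
    T=np.eye(4);T[:3,:3]=Ro.from_euler('xyz',o["tcp_rot"]).as_matrix();T[:3,3]=o["tool_pos"]
    return np.linalg.inv(T@np.array(c["mount"]))
def ray(c,uv,V=None):
    V=np.array(c["view"]) if V is None else V; f,cx,cy=K(c); W=np.linalg.inv(V)
    d=W[:3,:3]@np.array([(uv[0]-cx)/f,(uv[1]-cy)/f,1]); return W[:3,3],d/np.linalg.norm(d)
def atz(c,uv,z,V=None):
    o,d=ray(c,uv,V); return o+d*(z-o[2])/d[2]
def proj(c,P,V=None):
    V=np.array(c["view"]) if V is None else V; f,cx,cy=K(c); p=np.atleast_2d(P)@V[:3,:3].T+V[:3,3]
    return np.c_[f*p[:,0]/p[:,2]+cx,f*p[:,1]/p[:,2]+cy]
def tri(*rs):
    A=np.zeros((3,3));b=np.zeros(3)
    for o,d in rs: M=np.eye(3)-np.outer(d,d);A+=M;b+=M@o
    return np.linalg.solve(A,b)
E
python3 - <<'E'
from h import *
S=capture("scene");T=capture("top")
s=lambda x,y,k=5,o=(290,225):((x+.5)/k+o[0]-.5,(y+.5)/k+o[1]-.5)
pts={"ear":(s(237,98),s(436,414,6,(160,125)),111),"far":(s(578,277),s(75,347,6,(160,125)),66),
"ring":(s(258,62,4,(140,200)),s(395,388,6,(280,100)),230),
"Sear":(s(150,320),s(486,137,6,(160,125)),111)}
np.set_printoptions(precision=1,suppress=True)
for n,(a,b,z) in pts.items():
    print(n,atz(S,a,z),atz(T,b,z),tri(ray(S,a),ray(T,b)))
# stand base corners (z=12) top crop / scene crop
for q in ((293,85),(577,162),(513,390),(222,308)): print("baseT",atz(T,s(*q,6,(280,100)),12))
for q in ((43,437),(248,548),(352,388)): print("baseS",atz(S,s(*q,4,(140,200)),12))
for q in ((165,50),(553,133),(472,498),(82,415)): print("rackT",atz(T,s(*q,6,(160,125)),6))
E
```

```text
ear [471.9 141.9 111. ] [471.4 140.1 111. ] [471.4 141.1 110.1]
far [508.6 316.6  66. ] [507.  315.8  66. ] [507.3 316.6  63.8]
ring [ 538.7 -157.8  230. ] [ 535.5 -156.8  230. ] [ 536.3 -158.1  226.7]
Sear [600.  120.9 111. ] [600.6 118.8 111. ] [600.4 119.9 111.3]
baseT [ 725.5 -135.5   12. ]
baseT [ 687.9 -277.5   12. ]
baseT [ 572.6 -244.9   12. ]
baseT [ 612.5 -100.3   12. ]
baseS [ 688.  -274.4   12. ]
baseS [ 729.2 -130.8   12. ]
baseS [ 616.2 -100.3   12. ]
rackT [664.5 287.    6. ]
rackT [624.4  93.3   6. ]
rackT [441.6 131.2   6. ]
rackT [481.2 324.1   6. ]
```

```bash
cat > st.py <<'E'
from h import *
np.set_printoptions(precision=2,suppress=True)
def st(p=True):
    o=sensors.get_obs(); R=Ro.from_euler('xyz',o["tcp_rot"]).as_matrix()
    if p: print("t",round(o["time"],2),"pos",o["tool_pos"],"F",o["contact_force"],"w",round(o["grip_width"],2),"jawang",np.degrees(np.arctan2(R[1,1],R[0,1])),"q",o["joint_positions"],"toolx",R[:,0])
    return o,R
def shift(target,spin_to=None):
    o,R=st(); d=R.T@(np.array(target)-o["tool_pos"])/10; print("shift dx dy dz (cm)",d)
    if spin_to is not None:
        a=np.degrees(np.arctan2(R[1,1],R[0,1])); s=-(spin_to-a); s=(s+90)%180-90; print("spin",np.radians(s))
if __name__=="__main__":
    import sys
    a=[float(v) for v in sys.argv[1:]]
    if len(a)>=3: shift(a[:3],a[3] if len(a)>3 else None)
    else: st()
E
python3 st.py 471.5 141 330 -11.8; python3 st.py 471.5 141 200 -11.8
```

```text
t 0.25 pos [171.43 496.02 226.4 ] F [ 0.12 -0.05 -0.35] w 92.22 jawang 70.93153440867663 q [ 1.09  0.34  1.52 -0.    1.28 -0.15] toolx [-0. -0. -1.]
shift dx dy dz (cm) [-10.35 -23.76  39.96]
spin 1.443937670658387
t 0.25 pos [171.43 496.02 226.4 ] F [ 0.12 -0.05 -0.35] w 92.22 jawang 70.93153440867663 q [ 1.09  0.34  1.52 -0.    1.28 -0.15] toolx [-0. -0. -1.]
shift dx dy dz (cm) [  2.65 -23.75  39.96]
spin 1.443937670658387
```

```bash
python3 -m crank '[{"dx":-10.4},{"dx":-10.4},{"dx":-10.4},{"dx":-10.4,"dy":-23.8,"dz":40.0,"spin":1.444},{"dx":-10.4,"dy":-23.8,"dz":40.0,"spin":1.444},{"dx":-10.4,"dy":-23.8,"dz":40.0,"spin":1.444},{"dx":-10.4,"dy":-23.8,"dz":40.0,"spin":1.444},{"dx":-10.4,"dy":-23.8,"dz":40.0,"spin":1.444},{"dx":-10.4,"dy":-23.8,"dz":40.0,"spin":1.444},{"dx":-10.4,"dy":-23.8,"dz":40.0,"spin":1.444},{"dx":-10.4,"dy":-23.8,"dz":40.0,"spin":1.444},{"dx":-10.4,"dy":-23.8,"dz":40.0,"spin":1.444},{"dx":-10.4,"dy":-23.8,"dz":40.0,"spin":1.444},{"dx":-10.4,"dy":-23.8,"dz":40.0,"spin":1.444},{"dx":-10.4,"dy":-23.8,"dz":40.0,"spin":1.444},{"dx":-10.4,"dy":-23.8,"dz":40.0,"spin":1.444},{"dx":-10.4,"dy":-23.8,"dz":40.0,"spin":1.444},{"dx":-10.4,"dy":-23.8,"dz":40.0,"spin":1.444},{"dx":-10.4,"dy":-23.8,"dz":40.0,"spin":1.444},{"dx":-10.4,"dy":-23.8,"dz":40.0,"spin":1.444}]' 60
python3 st.py 471.5 141 200 -11.8
python3 - <<'E'
from h import *
import cv2
o=sensors.get_obs();c=capture("wrist");V=tview(c,o)
im=c["frame"].copy()
import pickle;pickle.dump((o,c),open("w1.pkl","wb"))
cv2.imwrite("pics/w1.png",cv2.resize(im,None,fx=1.4,fy=1.4))
a=np.radians(78.2);e=np.array([471.5,141,6]);x=np.array([np.cos(a),np.sin(a),0])
O=e+71*x
for n,p in(("eartop",O-71*x+[0,0,105]),("crown",O+[0,0,135]),("far",O+109*x+[0,0,60])): print(n,p,proj(c,p,V)*1.4)
E
```

```text
t 0.25 pos [171.43 496.02 226.4 ] F [ 0.12 -0.05 -0.35] w 92.22 jawang 70.93153440867663 q [ 1.09  0.34  1.52 -0.    1.28 -0.15] toolx [-0. -0. -1.]
shift dx dy dz (cm) [  2.65 -23.75  39.96]
spin 1.443937670658387
eartop [471.5 141.  111. ] [[143.41735397 684.93268792]]
crown [486.01921968 210.4995846  141.        ] [[202.37392491 718.63752491]]
far [508.30928933 317.19612998  66.        ] [[335.91955187 618.86995805]]invalid input at $[0]: expected keys dx, dy, dz, spin
```

View pics/w1.png

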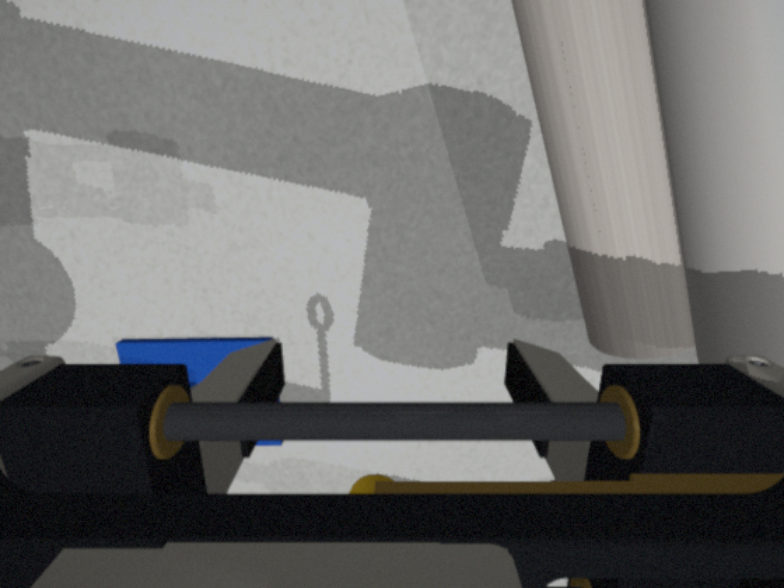

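All four keys are needed in each row.

```bash
python3 -m crank '[{"dx":-10.4,"dy":0,"dz":0,"spin":0},{"dx":-10.4,"dy":0,"dz":0,"spin":0},{"dx":-10.4,"dy":0,"dz":0,"spin":0},{"dx":-10.4,"dy":-23.8,"dz":40.0,"spin":1.444},{"dx":-10.4,"dy":-23.8,"dz":40.0,"spin":1.444},{"dx":-10.4,"dy":-23.8,"dz":40.0,"spin":1.444},{"dx":-10.4,"dy":-23.8,"dz":40.0,"spin":1.444},{"dx":-10.4,"dy":-23.8,"dz":40.0,"spin":1.444},{"dx":-10.4,"dy":-23.8,"dz":40.0,"spin":1.444},{"dx":-10.4,"dy":-23.8,"dz":40.0,"spin":1.444},{"dx":-10.4,"dy":-23.8,"dz":40.0,"spin":1.444},{"dx":-10.4,"dy":-23.8,"dz":40.0,"spin":1.444},{"dx":-10.4,"dy":-23.8,"dz":40.0,"spin":1.444},{"dx":-10.4,"dy":-23.8,"dz":40.0,"spin":1.444},{"dx":-10.4,"dy":-23.8,"dz":40.0,"spin":1.444},{"dx":-10.4,"dy":-23.8,"dz":40.0,"spin":1.444},{"dx":-10.4,"dy":-23.8,"dz":40.0,"spin":1.444},{"dx":-10.4,"dy":-23.8,"dz":40.0,"spin":1.444},{"dx":-10.4,"dy":-23.8,"dz":40.0,"spin":1.444},{"dx":-10.4,"dy":-23.8,"dz":40.0,"spin":1.444}]' 60
python3 st.py 471.5 141 200 -11.8
cat > w.py <<'E'
from h import *
import cv2,sys
n=sys.argv[1]
o=sensors.get_obs();c=capture("wrist");V=tview(c,o)
im=c["frame"].copy()
import pickle;pickle.dump((o,c),open(n+".pkl","wb"))
cv2.imwrite(f"pics/{n}.png",cv2.resize(im,None,fx=1.4,fy=1.4))
E
python3 w.py w2
python3 - <<'E'
from h import *
import pickle
o,c=pickle.load(open("w2.pkl","rb"));V=tview(c,o)
a=np.radians(78.2);e=np.array([471.5,141,6]);x=np.array([np.cos(a),np.sin(a),0])
O=e+71*x
for n,p in(("eartop",O-71*x+[0,0,105]),("crown",O+[0,0,135]),("far",O+109*x+[0,0,60])): print(n,p,proj(c,p,V)*1.4)
E
```

```text
time: 1.97
tool_pos: [471.1, 141.7, 331.0]
tcp_rot: [2.335, 1.57, 0.561]
contact_force: [0.4, -0.6, 0.3]
grip_width: 54.9
t 1.97 pos [471.11 141.72 331.  ] F [ 0.37 -0.58  0.26] w 54.88 jawang -11.626435624225968 q [0.14 0.22 1.41 0.   1.51 0.34] toolx [ 0.  0. -1.]
shift dx dy dz (cm) [13.1   0.05  0.07]
spin 0.0030292698214255892
eartop [471.5 141.  111. ] [[393.62443109 253.04558935]]
crown [486.01921968 210.4995846  141.        ] [[393.8846787  173.35702363]]
far [508.30928933 317.19612998  66.        ] [[394.41048944  42.91179041]]
```

View pics/w2.png

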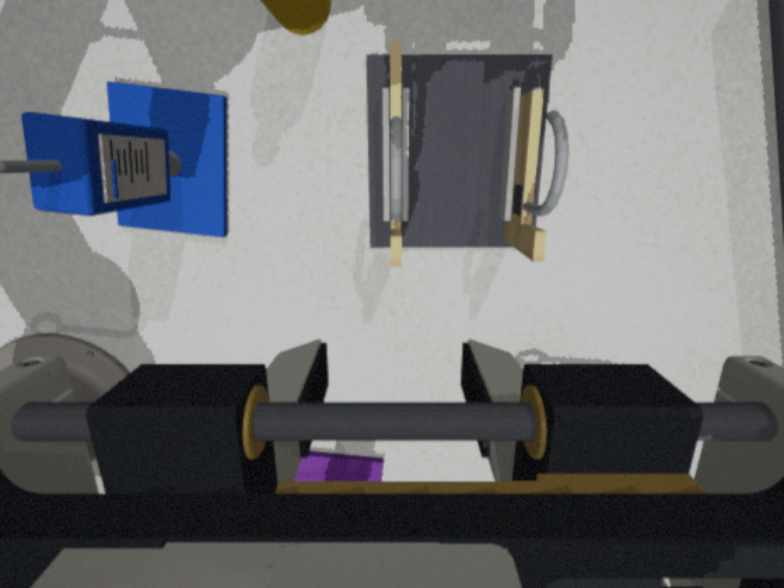

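```bash
python3 - <<'E'
from h import *
import pickle,cv2
o,c=pickle.load(open("w2.pkl","rb"));V=tview(c,o)
a=np.radians(78.2);e=np.array([471.5,141,6]);x=np.array([np.cos(a),np.sin(a),0])
O=e+71*x
for n,p in(("earend",O-85*x+[0,0,105]),("earin",O-57*x+[0,0,105]),("far",O+109*x+[0,0,60]),("tip",O+39*x+[0,0,105])): print(n,proj(c,p,V))
im=c["frame"][20:200,250:320]; cv2.imwrite("pics/w2c.png",cv2.resize(im,None,fx=3.3,fy=3.3,interpolation=cv2.INTER_CUBIC))
E
```

```text
earend [[281.12216837 191.39895756]]
earin [[281.19928028 169.86214227]]
far [[281.72177817  30.65127886]]
tip [[281.4912994  88.3032462]]
```

View pics/w2c.png

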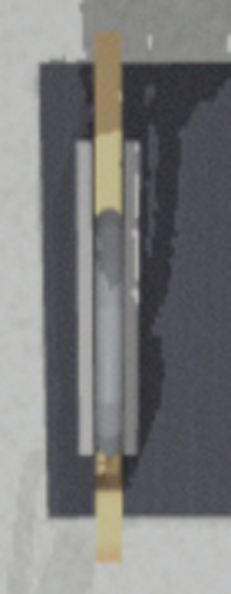

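```bash
python3 st.py 472.9 137.7 82 -11.8
```

```text
t 2.02 pos [471.2 141.6 331. ] F [ 0.6  -0.43 -0.35] w 55.14 jawang -11.648707108042297 q [0.14 0.22 1.41 0.   1.51 0.34] toolx [ 0.  0. -1.]
shift dx dy dz (cm) [24.9   0.24  0.36]
spin 0.0026405590995260755
```

```bash
python3 -m crank '[{"dx":4,"dy":0.24,"dz":0.36,"spin":0.003},{"dx":8,"dy":0.24,"dz":0.36,"spin":0.003},{"dx":12,"dy":0.24,"dz":0.36,"spin":0.003},{"dx":15,"dy":0.24,"dz":0.36,"spin":0.003},{"dx":18,"dy":0.24,"dz":0.36,"spin":0.003},{"dx":20.5,"dy":0.24,"dz":0.36,"spin":0.003},{"dx":22.5,"dy":0.24,"dz":0.36,"spin":0.003},{"dx":24,"dy":0.24,"dz":0.36,"spin":0.003},{"dx":24.9,"dy":0.24,"dz":0.36,"spin":0.003},{"dx":24.9,"dy":0.24,"dz":0.36,"spin":0.003},{"dx":24.9,"dy":0.24,"dz":0.36,"spin":0.003}]'
python3 st.py
python3 w.py w3
```

```text
time: 2.93
tool_pos: [473.5, 137.0, 82.0]
tcp_rot: [2.261, 1.571, 0.482]
contact_force: [-0.1, -0.1, 0.5]
grip_width: 55.2
t 2.93 pos [473.51 136.95  82.05] F [-0.11 -0.07  0.52] w 55.2 jawang -11.925437541979758 q [0.13 0.46 1.8  0.   0.88 0.33] toolx [ 0.  0. -1.]
```

View pics/w3.png

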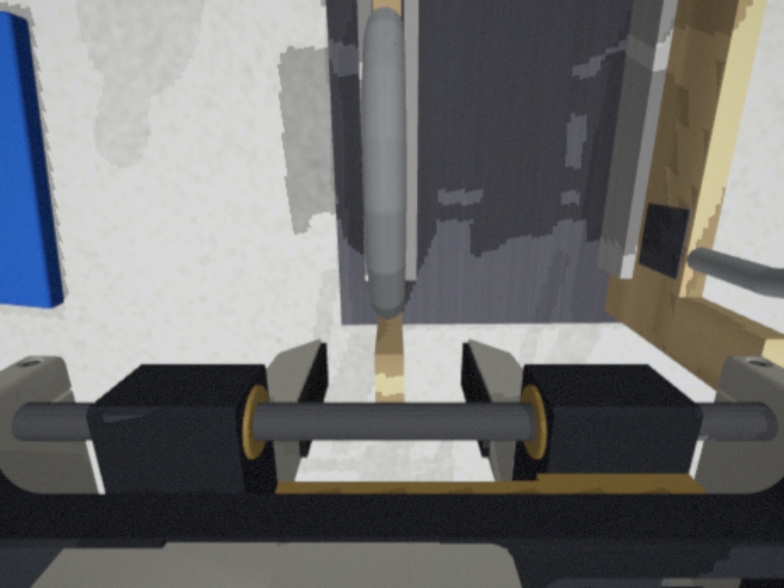

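```bash
python3 -m crank '[{"dx":0,"dy":0,"dz":0,"spin":0},{"dx":0,"dy":0,"dz":0,"spin":0},{"dx":0,"dy":0,"dz":0,"spin":0},{"dx":0,"dy":0,"dz":0,"spin":0},{"dx":0,"dy":0,"dz":0,"spin":0},{"dx":0,"dy":0,"dz":0,"spin":0},{"dx":0,"dy":0,"dz":0,"spin":0},{"dx":0,"dy":0,"dz":0,"spin":0},{"dx":0,"dy":0,"dz":0,"spin":0},{"dx":0,"dy":0,"dz":0,"spin":0}]' 0
python3 -m crank '[{"dx":-0.5,"dy":0,"dz":0,"spin":0},{"dx":-1,"dy":0,"dz":0,"spin":0},{"dx":-1.5,"dy":0,"dz":0,"spin":0},{"dx":-2,"dy":0,"dz":0,"spin":0},{"dx":-2.5,"dy":0,"dz":0,"spin":0},{"dx":-3,"dy":0,"dz":0,"spin":0},{"dx":-4,"dy":0,"dz":0,"spin":0},{"dx":-5,"dy":0,"dz":0,"spin":0},{"dx":-6,"dy":0,"dz":0,"spin":0},{"dx":-7,"dy":0,"dz":0,"spin":0},{"dx":-7,"dy":0,"dz":0,"spin":0},{"dx":-7,"dy":0,"dz":0,"spin":0}]'
python3 st.py; python3 w.py w4
python3 - <<'E'
from h import *
import cv2
for n,r in(("scene",(slice(200,340),slice(280,430))),("top",(slice(110,220),slice(150,270)))):
    c=capture(n);cv2.imwrite(f"pics/{n}4.png",cv2.resize(cv2.convertScaleAbs(c["frame"][r],alpha=1.5),None,fx=4,fy=4,interpolation=cv2.INTER_CUBIC))
E
```

```text
time: 3.82
tool_pos: [473.3, 136.6, 81.7]
tcp_rot: [-1.362, 1.57, 3.141]
contact_force: [-0.8, -0.0, 2.1]
grip_width: 10.0
time: 4.82
tool_pos: [473.8, 136.6, 152.3]
tcp_rot: [1.946, 1.569, 0.166]
contact_force: [-0.3, -0.1, -2.1]
grip_width: 10.2
t 4.82 pos [473.81 136.64 152.26] F [-0.3  -0.15 -2.08] w 10.22 jawang -11.979864007307103 q [0.13 0.36 1.72 0.   1.06 0.33] toolx [ 0.  0. -1.]
```

View pics/scene4.png

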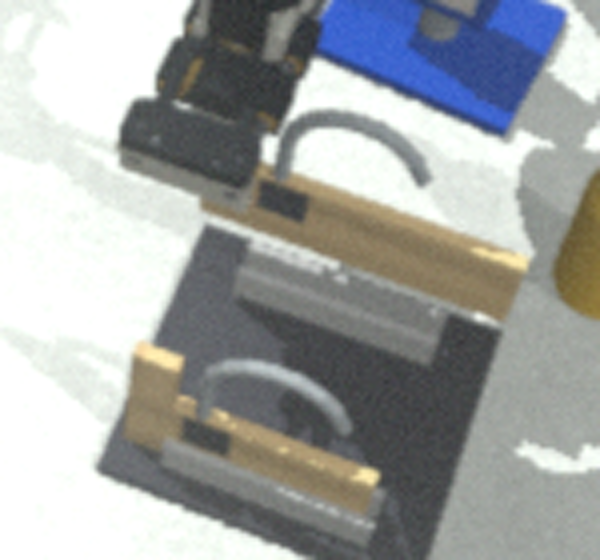

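View pics/w4.png

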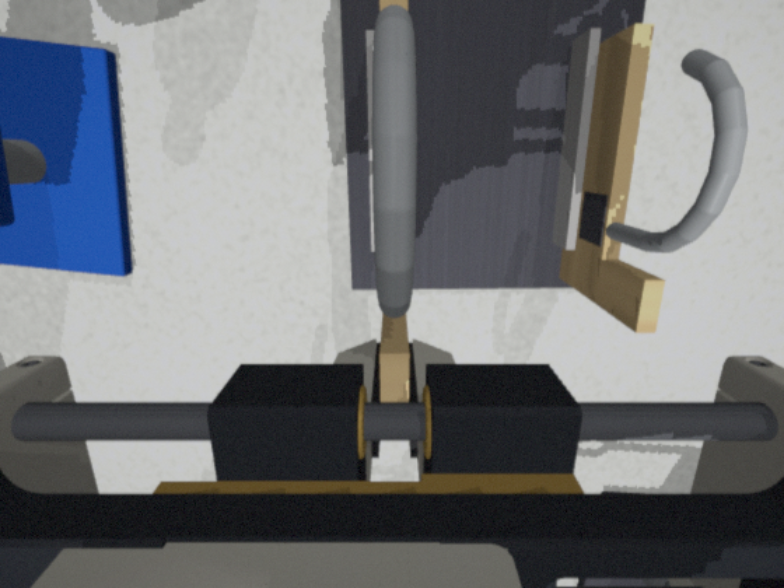

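```bash
python3 -m crank '[{"dx":0,"dy":-1,"dz":2,"spin":0},{"dx":0,"dy":-1.05,"dz":4,"spin":0},{"dx":0,"dy":-1.05,"dz":6,"spin":0},{"dx":0.5,"dy":-1.05,"dz":7.5,"spin":0},{"dx":1.5,"dy":-1.05,"dz":8.2,"spin":0},{"dx":2.5,"dy":-1.05,"dz":8.2,"spin":0},{"dx":3.2,"dy":-1.05,"dz":8.2,"spin":0},{"dx":3.6,"dy":-1.05,"dz":8.2,"spin":0},{"dx":3.9,"dy":-1.05,"dz":8.2,"spin":0},{"dx":3.9,"dy":-1.05,"dz":8.2,"spin":0}]'
python3 -m crank '[{"dx":0.3,"dy":0,"dz":0,"spin":0},{"dx":0.5,"dy":0,"dz":0,"spin":0},{"dx":0.7,"dy":0,"dz":0,"spin":0},{"dx":0.9,"dy":0,"dz":0,"spin":0},{"dx":1.1,"dy":0,"dz":0,"spin":0}]'
python3 -m crank '[{"dx":0.2,"dy":0,"dz":0,"spin":0},{"dx":0.4,"dy":0,"dz":0,"spin":0}]'
python3 - <<'E'
from h import *
import cv2
for n,r in(("scene",(slice(200,340),slice(250,400))),):
    c=capture(n);cv2.imwrite(f"pics/{n}5.png",cv2.resize(cv2.convertScaleAbs(c["frame"][r],alpha=1.5),None,fx=4,fy=4,interpolation=cv2.INTER_CUBIC))
E
```

```text
time: 5.8
tool_pos: [445.9, 58.8, 112.2]
tcp_rot: [-1.499, 1.57, 3.005]
contact_force: [0.3, -0.2, -1.9]
grip_width: 10.1
time: 6.22
tool_pos: [446.9, 57.3, 102.9]
tcp_rot: [0.949, 1.568, -0.83]
contact_force: [-3.4, -8.8, 11.1]
grip_width: 9.8
time: 6.38
tool_pos: [447.0, 57.0, 99.1]
tcp_rot: [0.972, 1.567, -0.807]
contact_force: [-3.9, -11.3, 11.0]
grip_width: 9.7
```

View pics/scene5.png

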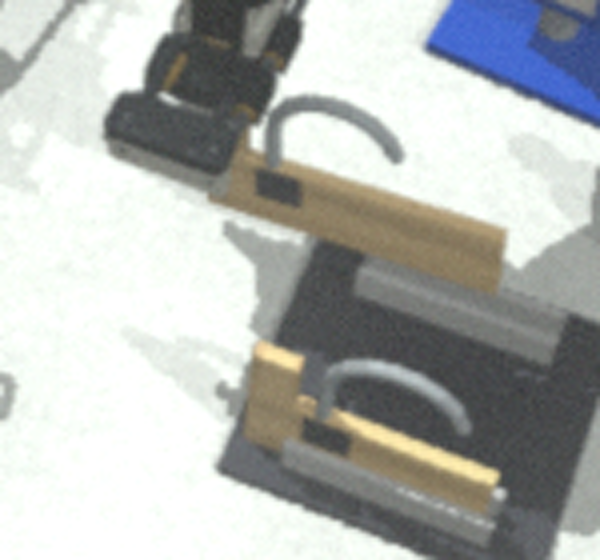

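```bash
python3 -m crank '[{"dx":0.15,"dy":0,"dz":0.15,"spin":0},{"dx":0.3,"dy":0,"dz":0.3,"spin":0},{"dx":0.45,"dy":0,"dz":0.45,"spin":0},{"dx":0.6,"dy":0,"dz":0.6,"spin":0},{"dx":0.75,"dy":0,"dz":0.75,"spin":0},{"dx":0.9,"dy":0,"dz":0.9,"spin":0},{"dx":1.05,"dy":0,"dz":1.05,"spin":0}]'
python3 -m crank '[{"dx":0.15,"dy":0,"dz":0.15,"spin":0},{"dx":0.3,"dy":0,"dz":0.3,"spin":0},{"dx":0.5,"dy":0,"dz":0.4,"spin":0},{"dx":0.6,"dy":0,"dz":0.5,"spin":0}]'
python3 - <<'E'
from h import *
import cv2
for n,r in(("scene",(slice(200,340),slice(250,400))),):
    c=capture(n);cv2.imwrite(f"pics/{n}6.png",cv2.resize(cv2.convertScaleAbs(c["frame"][r],alpha=1.5),None,fx=4,fy=4,interpolation=cv2.INTER_CUBIC))
E
python3 w.py w6
```

```text
time: 7.02
tool_pos: [444.4, 48.6, 87.3]
tcp_rot: [2.294, 1.569, 0.514]
contact_force: [1.0, 2.5, 2.3]
grip_width: 9.6
time: 7.35
tool_pos: [442.9, 43.3, 80.9]
tcp_rot: [-2.947, 1.571, 1.557]
contact_force: [0.7, 1.2, 2.3]
grip_width: 9.7
```

View pics/scene6.png

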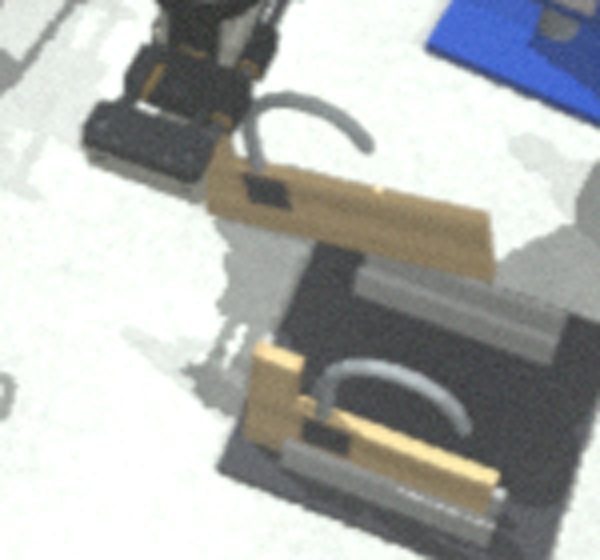

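View pics/w6.png

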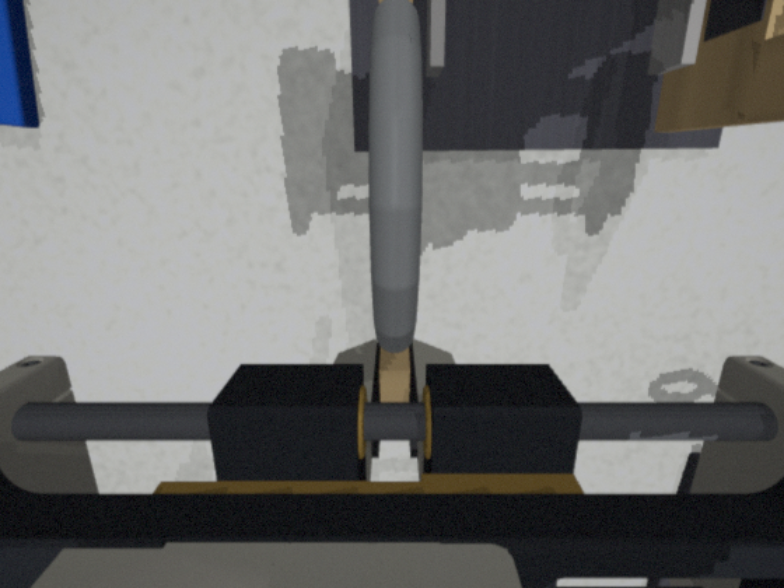

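```bash
python3 -m crank '[{"dx":-1,"dy":0,"dz":0,"spin":0},{"dx":-3,"dy":0,"dz":0,"spin":0},{"dx":-6,"dy":0,"dz":0,"spin":0},{"dx":-9,"dy":0,"dz":0,"spin":0},{"dx":-12,"dy":0,"dz":0,"spin":0},{"dx":-15,"dy":0,"dz":0,"spin":0},{"dx":-17.5,"dy":0,"dz":0,"spin":0},{"dx":-19.5,"dy":0,"dz":0,"spin":0},{"dx":-21,"dy":0,"dz":0,"spin":0},{"dx":-22,"dy":0,"dz":0,"spin":0},{"dx":-22,"dy":0,"dz":0,"spin":0},{"dx":-22,"dy":0,"dz":0,"spin":0}]'
python3 st.py 400 -160 320 -15.7
python3 w.py w7
python3 - <<'E'
from h import *
import cv2,pickle
T=capture("top");print("purple",atz(T,(353,297),235),atz(T,(162,324),235))
o=sensors.get_obs()
for n in("scene","top"):
    c=capture(n);pickle.dump((o,c),open(n+"7.pkl","wb"))
    u=proj(c,o["tool_pos"])[0];print(n,u)
    x0=int(u[0])-50 if n=="scene" else int(u[0])-110; y0=int(u[1])-70
    print(x0,y0)
    cv2.imwrite(f"pics/{n}7.png",cv2.resize(cv2.convertScaleAbs(c["frame"][y0:y0+140,x0:x0+180],alpha=1.5),None,fx=4,fy=4,interpolation=cv2.INTER_CUBIC))
E
```

```text
time: 8.45
tool_pos: [442.4, 43.2, 300.6]
tcp_rot: [-0.958, 1.569, -2.737]
contact_force: [-0.1, -0.3, -2.6]
grip_width: 10.0
t 8.45 pos [442.43  43.16 300.56] F [-0.12 -0.3  -2.55] w 10.0 jawang -11.969298393065207 q [-0.08  0.14  1.59 -0.    1.41  0.13] toolx [-0. -0. -1.]
shift dx dy dz (cm) [-1.93  0.06 20.76]
spin 0.06511302645045534
purple [ 201.75463054 -174.29076949  235.        ] [133.1235591  297.22506458 235.        ]
scene [301.8673866  177.09737436]
251 107
top [265.73060465 197.27010917]
155 127
```

View pics/scene7.png

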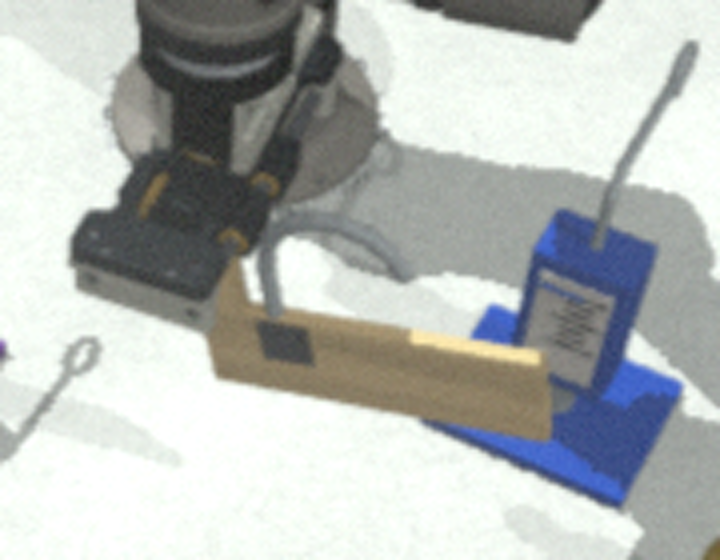

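View pics/w7.png

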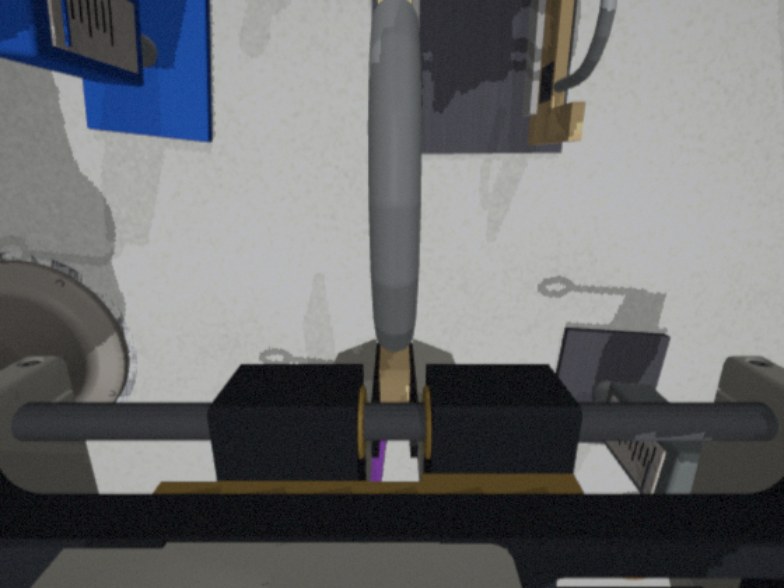

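```bash
cat > fit.py <<'E'
from h import *
import pickle
from scipy.optimize import least_squares
def pose(o,p):  # p=gx,gz,tau: template->world 4x4
    R=Ro.from_euler('xyz',o["tcp_rot"]).as_matrix()
    X=-R[:,2];Z=-R[:,0];Y=np.cross(Z,X)
    G=o["tool_pos"]+19*Z
    c,s=np.cos(p[2]),np.sin(p[2])
    B=np.c_[c*X+s*Z,Y,-s*X+c*Z]
    return B,G-B@np.array([p[0],0,p[1]])
def fit(o,obs,free=True,p0=(-75,95,.2)):
    def f(v):
        B,t=pose(o,v[:3]); r=[]
        for k,(c,m,u) in enumerate(obs):
            r.append(proj(c,B@np.array(m)+t)[0]-np.array(u)-v[3:5])
        return np.r_[np.ravel(r),(v[3:5])/1.0,(v[0]+75)/3,(v[1]-95)/3]
    s=least_squares(f,[*p0,0,0]); return s
if __name__=="__main__":
    np.set_printoptions(precision=2,suppress=True)
    o,c=pickle.load(open("scene7.pkl","rb"))
    q=lambda x,y:((x+.5)/4+251-.5,(y+.5)/4+107-.5)
    obs=[(c,(109,-5,0),q(550,440)),(c,(109,-5,60),q(543,363)),(c,(-85,-5,0),q(217,376)),(c,(109,5,60),q(543,350)),(c,(39.9,0,100.5),q(407,279))]
    s=fit(o,obs);print(s.x,np.degrees(s.x[2]));print(s.fun[:10].reshape(-1,2))
E
python3 fit.py
```

```text
[-74.81  93.8    0.24  -0.05   0.48] 13.492486162247175
[[-0.44  0.05]
 [-0.48 -0.01]
 [-0.04  0.56]
 [ 0.95 -0.23]
 [-0.03  0.11]]
```

```bash
python3 st.py 444.4 -268.8 178.4 -15.7
```

```text
t 8.65 pos [442.34  43.32 300.05] F [-0.34 -0.46 -2.26] w 9.74 jawang -11.974202673626788 q [-0.07  0.14  1.59 -0.    1.41  0.13] toolx [-0.  0. -1.]
shift dx dy dz (cm) [12.16  6.71 30.48]
spin 0.06502743060721429
```

```bash
python3 -m crank '[{"dx":0,"dy":0.4,"dz":2,"spin":0.065},{"dx":0,"dy":1,"dz":5,"spin":0.065},{"dx":0,"dy":1.7,"dz":8,"spin":0.065},{"dx":0,"dy":2.4,"dz":11,"spin":0.065},{"dx":0,"dy":3,"dz":14,"spin":0.065},{"dx":0,"dy":3.7,"dz":17,"spin":0.065},{"dx":0,"dy":4.4,"dz":20,"spin":0.065},{"dx":0,"dy":5,"dz":23,"spin":0.065},{"dx":0,"dy":5.7,"dz":26,"spin":0.065},{"dx":0.5,"dy":6.4,"dz":29,"spin":0.065},{"dx":2,"dy":6.7,"dz":30.5,"spin":0.065},{"dx":4,"dy":6.7,"dz":30.5,"spin":0.065},{"dx":6,"dy":6.7,"dz":30.5,"spin":0.065},{"dx":8,"dy":6.7,"dz":30.5,"spin":0.065},{"dx":9.5,"dy":6.7,"dz":30.5,"spin":0.065},{"dx":11,"dy":6.7,"dz":30.5,"spin":0.065},{"dx":12,"dy":6.7,"dz":30.5,"spin":0.065},{"dx":12.2,"dy":6.7,"dz":30.5,"spin":0.065},{"dx":12.2,"dy":6.7,"dz":30.5,"spin":0.065}]'
cat > sc.py <<'E'
from h import *
import cv2,pickle,sys
k=sys.argv[1]; o=sensors.get_obs()
for n,(x0,y0) in {"scene":(150,150),"top":(300,120)}.items():
    c=capture(n);pickle.dump((o,c),open(n+k+".pkl","wb"))
    cv2.imwrite(f"pics/{n}{k}.png",cv2.resize(cv2.convertScaleAbs(c["frame"][y0:y0+100,x0:x0+130],alpha=1.0 if n=="scene" else 1.8),None,fx=6,fy=6,interpolation=cv2.INTER_CUBIC))
E
python3 sc.py 8; python3 w.py w8; python3 st.py
```

```text
time: 10.23
tool_pos: [444.9, -268.7, 178.5]
tcp_rot: [-2.043, 1.569, 2.395]
contact_force: [0.4, -0.2, -1.9]
grip_width: 9.9
t 10.38 pos [ 445.63 -269.22  180.08] F [-0.94  0.46 -2.09] w 9.46 jawang -15.697324318012127 q [-0.69  0.38  1.61  0.    1.15 -0.42] toolx [ 0. -0. -1.]
```

View pics/scene8.png

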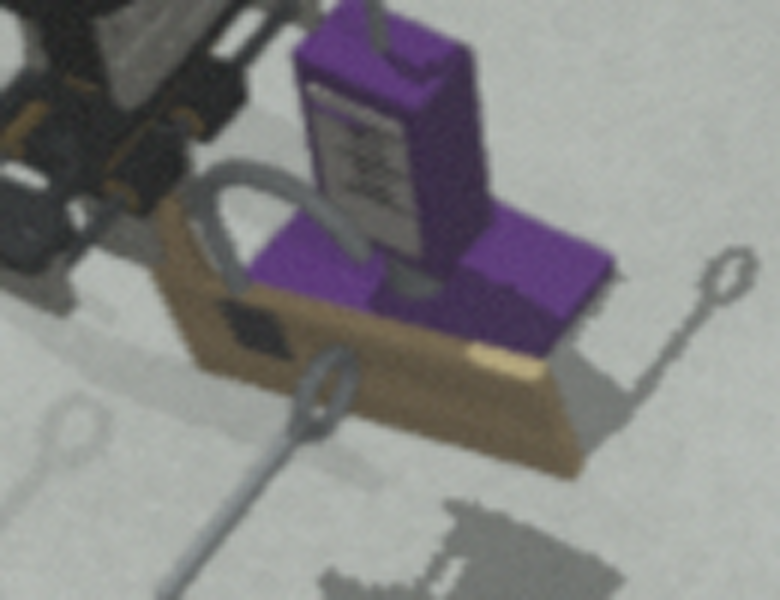

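View pics/top8.png

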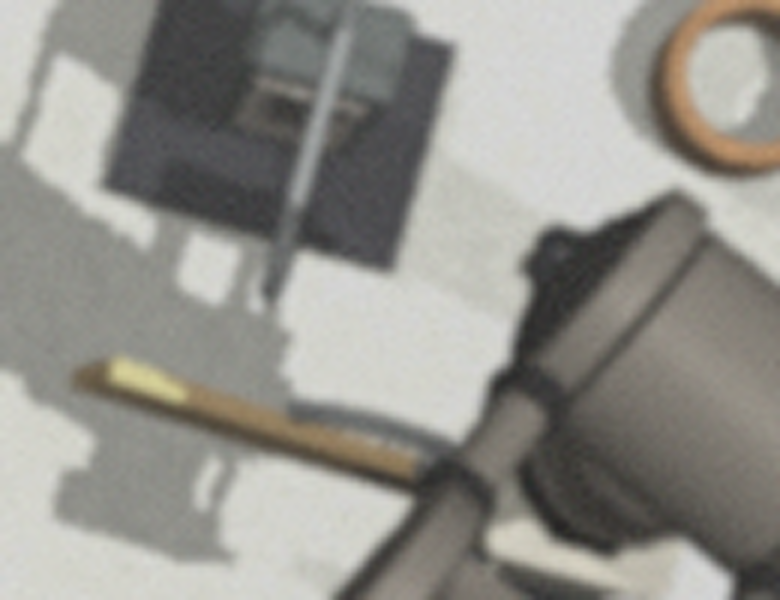

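View pics/w8.png

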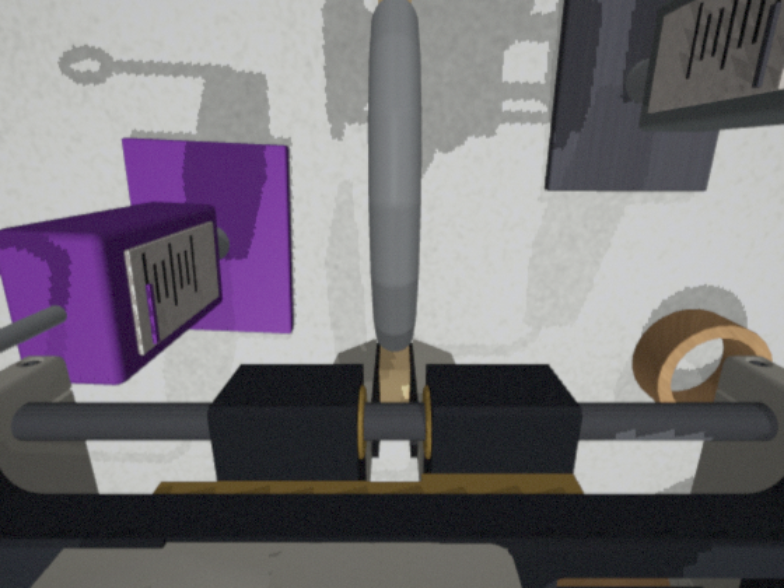

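```bash
cat > ov.py <<'E'
from fit import *
import cv2,sys
def ringpts(c0,yaw):
    sx=np.array([np.cos(yaw),np.sin(yaw),0]);sy=np.array([-sx[1],sx[0],0]);t=np.linspace(0,2*np.pi,60)
    r=lambda R:c0+R*np.outer(np.cos(t),sy)+R*np.outer(np.sin(t),[0,0,1])
    return [r(12),r(20)],[np.array([c0-20*sy,c0-100*sy])]
def overlay(n,k,ring,yaw,p,out,offs=(0,0),x0y0=None,s=6):
    o,c=pickle.load(open(n+k+".pkl","rb")); x0,y0=x0y0
    im=cv2.resize(cv2.convertScaleAbs(c["frame"][y0:y0+100,x0:x0+130],alpha=1.0 if n=="scene" else 1.8),None,fx=s,fy=s,interpolation=cv2.INTER_CUBIC)
    def pl(P,col):
        u=proj(c,P)+offs; u=((u-[x0,y0]+.5)*s-.5)
        cv2.polylines(im,[np.round(u*8).astype(int).reshape(-1,1,2)],False,col,1,cv2.LINE_AA,3)
    a,b=ringpts(ring,yaw)
    for q in a+b: pl(q,(0,0,255))
    B,t=pose(o,p)
    W=lambda m:np.array(m)@B.T+t
    for y in(-5,5):
        pl(W([(-85,y,0),(109,y,0),(109,y,60),(-57,y,60),(-57,y,105),(-85,y,105),(-85,y,0)]),(0,255,0))
    th=np.radians(np.arange(-90,76,5))
    for R in(35,45): pl(W(np.c_[R*np.sin(th),0*th,95+R*np.cos(th)]),(255,0,0))
    cv2.imwrite(out,im)
E
python3 - <<'E'
from ov import *
p=(-74.8,93.8,np.radians(13.5))
R=np.array([538,-157.5,230.])
overlay("scene","8",R,np.radians(74.3),p,"pics/ov_s8.png",(0,.5),(150,150))
overlay("top","8",R,np.radians(74.3),p,"pics/ov_t8.png",(0,0),(300,120))
E
```

```text
(no output)
```

View pics/ov_s8.png

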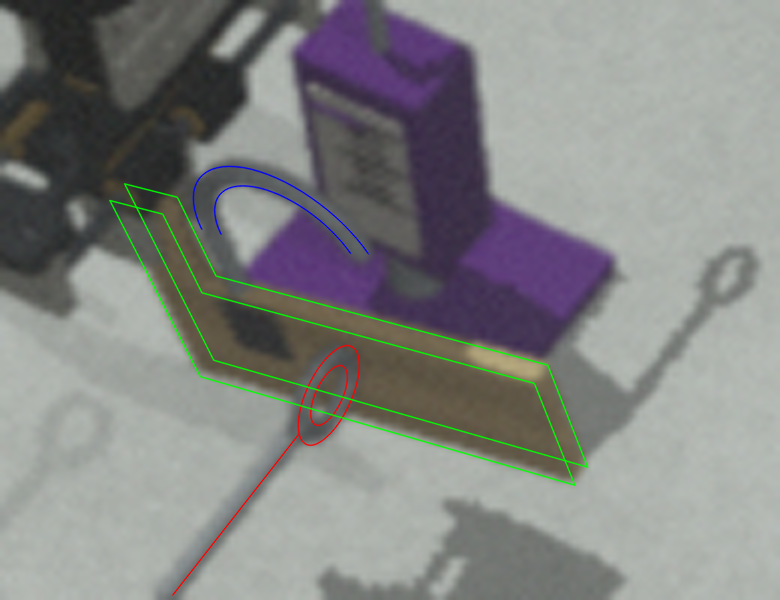

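View pics/ov_t8.png

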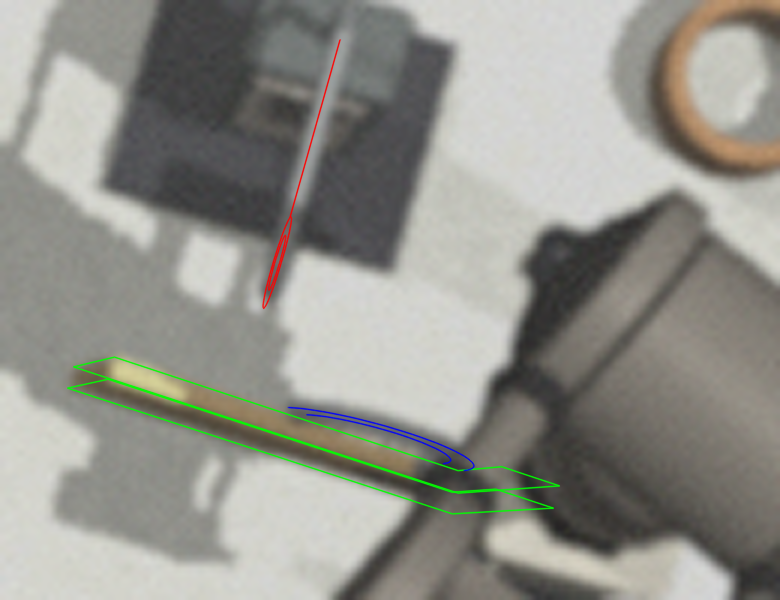

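```bash
python3 - <<'E'
from fit import *
np.set_printoptions(precision=2,suppress=True)
o,c=pickle.load(open("scene8.pkl","rb")); o2,t=pickle.load(open("top8.pkl","rb"))
print(o["tool_pos"],o["time"],o["joint_positions"])
for i in range(2): print(sensors.get_obs()["tool_pos"])
capture("top"); print(sensors.get_obs()["tool_pos"])
E
for n in scene:150:150 top:300:120; do IFS=: read a x y <<< $n; python3 - $a $x $y <<'E'
import pickle,cv2,sys
n=sys.argv[1];o,c=pickle.load(open(n+"8.pkl","rb"))
f=c["frame"]
if n=="scene": a=f[170:235,170:255]
else: a=cv2.convertScaleAbs(f[150:210,305:385],alpha=1.8)
cv2.imwrite(f"pics/z_{n}8.png",cv2.resize(a,None,fx=9,fy=9,interpolation=cv2.INTER_CUBIC))
E
done
```

```text
[ 444.9  -268.65  178.47] 10.2333 [-0.69  0.38  1.61  0.    1.15 -0.42]
[ 445.63 -269.22  180.08]
[ 445.63 -269.22  180.08]
[ 445.61 -269.17  180.1 ]
```

View pics/z_scene8.png

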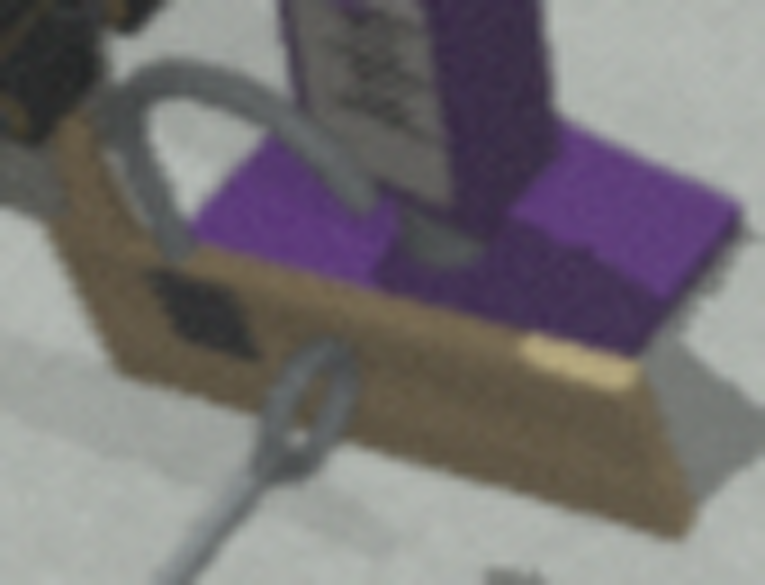

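View pics/z_top8.png

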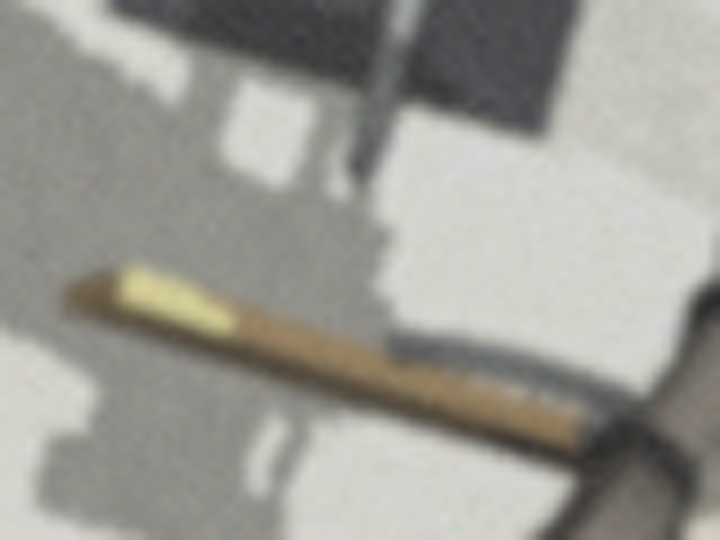

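```bash
cat > fit2.py <<'E'
from fit import *
np.set_printoptions(precision=2,suppress=True)
o,c=pickle.load(open("scene8.pkl","rb")); o2,t=pickle.load(open("top8.pkl","rb"))
o=dict(o);o["tool_pos"]=np.array([445.62,-269.2,180.09])
q=lambda x,y:np.array(((x+.5)/9+170-.5,(y+.5)/9+170-.5))
r=lambda x,y:np.array(((x+.5)/9+305-.5,(y+.5)/9+150-.5))
tip=(39.9,0,100.5)
obs=[(0,(109,-5,0),q(680,540)),(0,(109,-5,60),q(627,390)),(0,(109,5,60),q(640,365)),(0,(-85,-5,0),q(122,376)),(0,tip,q(372,210)),
(1,(109,-5,60),r(122,267)),(1,(109,5,60),r(118,297))]
C=[c,t]
robs=[(0,q(308,408))]
sx=np.array([np.cos(np.radians(74.3)),np.sin(np.radians(74.3)),0]);sy=np.array([-sx[1],sx[0],0])
def f(v):
    B,T=pose(o,v[:3]);off=[v[3:5],v[5:7]];R=v[7:10];e=[]
    for k,m,u in obs:e.append(proj(C[k],B@np.array(m)+T)[0]+off[k]-u)
    e.append(proj(c,R)[0]+off[0]-q(308,408))
    # top: near end of ring (outer, z=R) 
    e.append(.7*(proj(t,R+20*sy+[0,0,0])[0]+off[1]-r(362,172)))
    return np.r_[np.ravel(e),v[3:7]/1.,(v[0]+75)/3,(v[1]-95)/3,(R[2]-230)/1]
s=least_squares(f,[-75,95,.2,0,0,0,0,538,-157,230]);v=s.x
print(v,np.degrees(v[2]));print(s.fun[:-7].reshape(-1,2))
B,T=pose(o,v[:3]); R=v[7:10]
ca=B@np.array([0,0,95])+T; d=R-ca; print("ring rel arc centre along sx,sy,z:",d@sx,d@sy,d[2],"expected 60,-60,14")
E
python3 fit2.py
```

```text
[ -75.04   95.2     0.23    0.32   -0.54    0.01    0.05  541.08 -159.26
  230.13] 13.05230588545359
[[ 0.31  0.32]
 [-0.39  0.08]
 [ 0.4  -0.2 ]
 [-0.28  0.01]
 [-0.08 -0.07]
 [ 0.42 -0.43]
 [-0.19 -0.08]
 [-0.28  0.4 ]
 [-0.34  0.66]]
ring rel arc centre along sx,sy,z: 58.550207147204816 -62.09312599180702 14.23158837528942 expected 60,-60,14
```

```bash
python3 -m crank '[{"dx":0,"dy":0.5,"dz":0,"spin":0},{"dx":0,"dy":1.2,"dz":0,"spin":0},{"dx":0,"dy":2,"dz":0,"spin":0},{"dx":0,"dy":2.8,"dz":0,"spin":0},{"dx":0,"dy":3.6,"dz":0,"spin":0},{"dx":0,"dy":4.4,"dz":0,"spin":0},{"dx":0,"dy":5.1,"dz":0,"spin":0},{"dx":0,"dy":5.7,"dz":0,"spin":0},{"dx":0,"dy":6.1,"dz":0,"spin":0},{"dx":0,"dy":6.2,"dz":0,"spin":0},{"dx":0,"dy":6.2,"dz":0,"spin":0},{"dx":0,"dy":6.2,"dz":0,"spin":0},{"dx":0,"dy":6.2,"dz":0,"spin":0}]'
python3 - <<'E'
from plant import capture
capture("top")
E
python3 sc.py 9; python3 w.py w9; python3 st.py
python3 - <<'E'
import pickle,cv2
for n in("scene","top"):
    o,c=pickle.load(open(n+"9.pkl","rb"));f=c["frame"]
    a=f[175:240,160:245] if n=="scene" else cv2.convertScaleAbs(f[135:195,305:385],alpha=1.8)
    cv2.imwrite(f"pics/z_{n}9.png",cv2.resize(a,None,fx=9,fy=9,interpolation=cv2.INTER_CUBIC))
E
```

```text
time: 11.52
tool_pos: [504.6, -285.6, 179.2]
tcp_rot: [-2.131, 1.571, 2.307]
contact_force: [-0.5, 0.4, -2.4]
grip_width: 9.8
t 11.72 pos [ 504.71 -285.63  179.3 ] F [-1.04 -0.62 -1.6 ] w 9.76 jawang -15.706483733685104 q [-0.65  0.48  1.44  0.    1.22 -0.37] toolx [ 0.  0. -1.]
```

View pics/z_scene9.png

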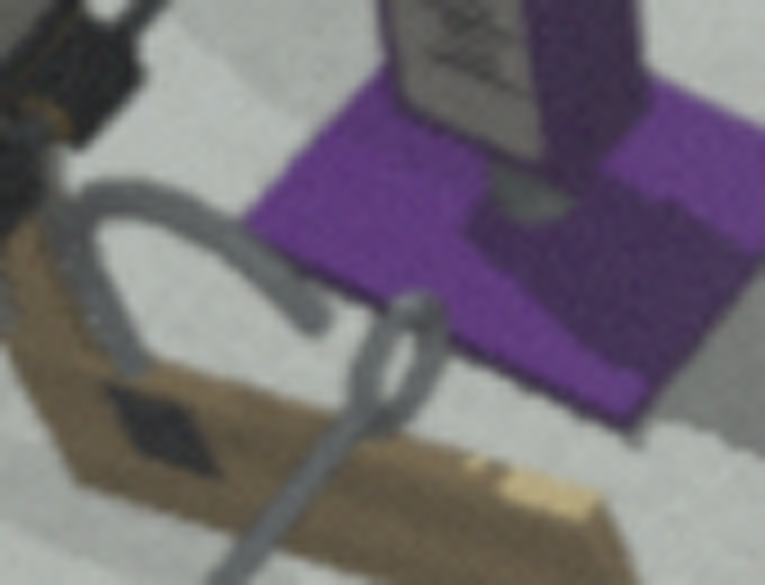

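View pics/z_top9.png

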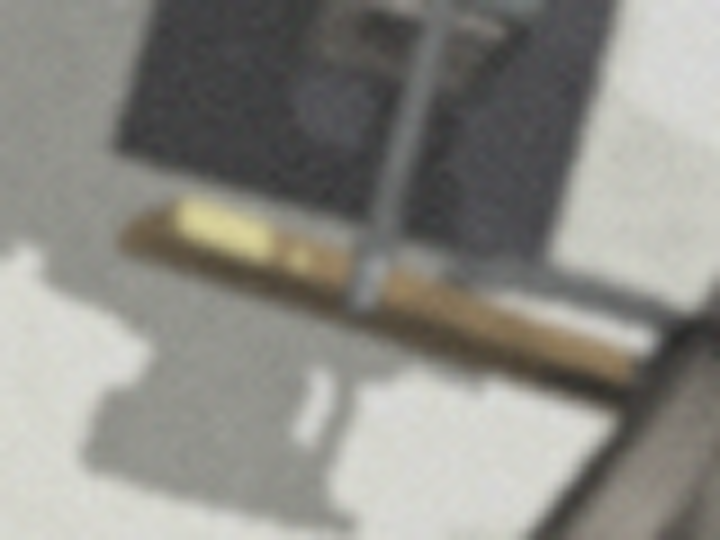

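View pics/w9.png

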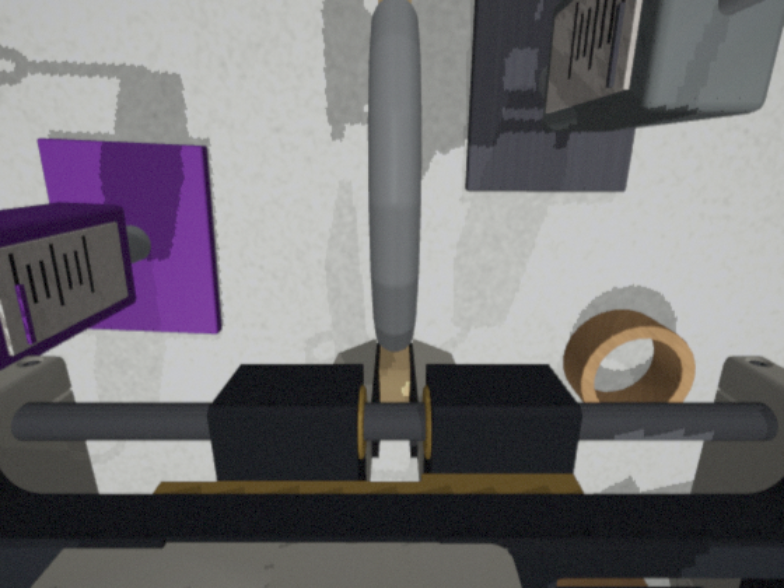

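```bash
cat > fit3.py <<'E'
from fit import *
np.set_printoptions(precision=2,suppress=True)
yaw=np.radians(74.3)
sx=np.array([np.cos(yaw),np.sin(yaw),0]);sy=np.array([-sx[1],sx[0],0])
ph=np.linspace(0,2*np.pi,73)
def ringext(c,R,r=20):  # projected outer circle
    return proj(c,R+r*np.outer(np.cos(ph),sy)+r*np.outer(np.sin(ph),[0,0,1.]))
def solve(o,C,obs,sring,tring,zR=230,zs=1.):
    def f(v):
        B,T=pose(o,v[:3]);off=[v[3:5],v[5:7]];R=v[7:10];e=[]
        for k,m,u in obs:e.append(proj(C[k],B@np.array(m)+T)[0]+off[k]-u)
        if sring is not None: e.append(proj(C[0],R)[0]+off[0]-sring)
        if tring is not None:
            u=ringext(C[1],R); u=u[u[:,1].argmax()]; e.append(u+off[1]-tring)
        return np.r_[np.ravel(e),v[3:7]/1.,(v[0]+75)/3,(v[1]-94.5)/3,(R[2]-zR)/zs]
    s=least_squares(f,[-75,95,.23,0,0,0,0,540,-158,zR]);v=s.x
    print(v,np.degrees(v[2]));print(s.fun[:-7].reshape(-1,2))
    B,T=pose(o,v[:3]);ca=B@np.array([0,0,95])+T; d=v[7:10]-ca
    print("ring rel arc centre sx,sy,z:",d@sx,d@sy,d[2]); return v
E
python3 - <<'E'
from fit3 import *
o,c=pickle.load(open("scene9.pkl","rb")); o2,t=pickle.load(open("top9.pkl","rb"))
o=dict(o);print(o["tool_pos"])
q=lambda x,y:np.array(((x+.5)/9+160-.5,(y+.5)/9+175-.5))
r=lambda x,y:np.array(((x+.5)/9+305-.5,(y+.5)/9+135-.5))
obs=[(0,(109,-5,60),q(590,521)),(0,(109,5,60),q(605,493)),(0,(-85,-5,0),q(80,487)),(0,(39.9,0,100.5),q(323,328)),
(1,(109,-5,60),r(178,203)),(1,(109,5,60),r(172,232))]
v=solve(o,[c,t],obs,q(399,362),r(361,305))
import pickle as P;P.dump((o,c,t,v),open("f9.pkl","wb"))
E
python3 - <<'E'
import ov,pickle,numpy as np
from ov import *
o,c,t,v=pickle.load(open("f9.pkl","rb"))
overlay("scene","9",v[7:10],np.radians(74.3),v[:3],"pics/ov_s9.png",v[3:5],(150,150))
overlay("top","9",v[7:10],np.radians(74.3),v[:3],"pics/ov_t9.png",v[5:7],(300,120))
E
```

```text
[ 504.6  -285.57  179.28]
[ -74.87   94.77    0.22    0.28   -0.76   -0.07    0.1   542.28 -159.33
  230.23] 12.819946306772502
[[-0.44 -0.03]
 [ 0.26 -0.15]
 [ 0.02 -0.23]
 [ 0.5   0.49]
 [ 0.51 -0.69]
 [ 0.13 -0.25]
 [-0.63  0.68]
 [-0.57  0.84]]
ring rel arc centre sx,sy,z: 58.78079427276089 -2.1065933626843663 15.104540846554983
```

View pics/ov_s9.png

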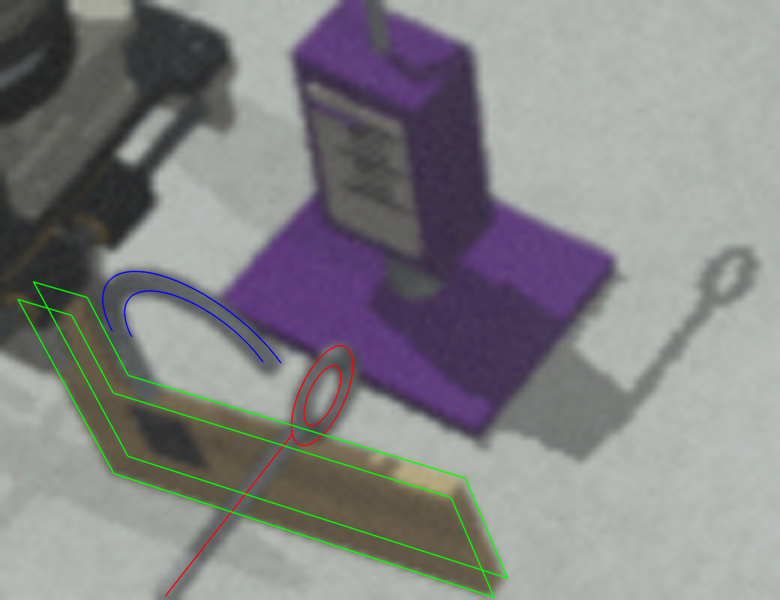

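View pics/ov_t9.png

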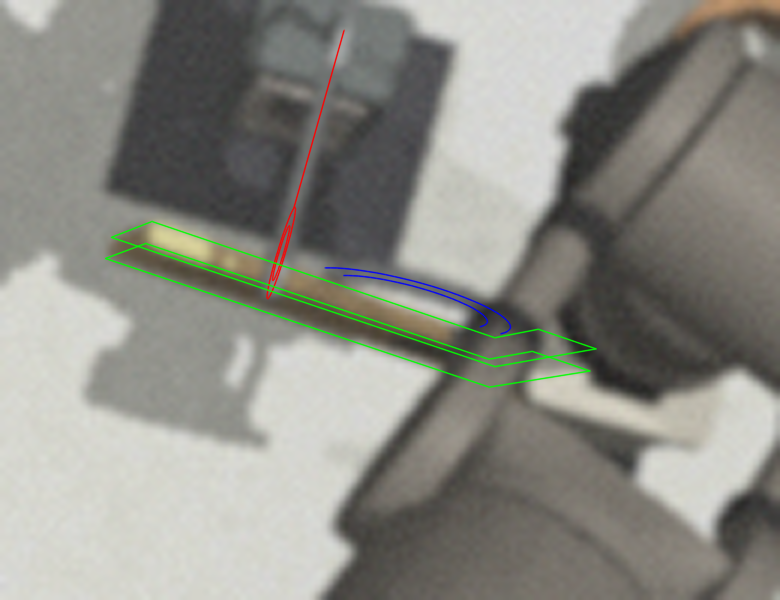

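```bash
python3 -m crank '[{"dx":0.05,"dy":0.1,"dz":-0.4,"spin":0},{"dx":0.1,"dy":0.2,"dz":-0.8,"spin":0},{"dx":0.15,"dy":0.2,"dz":-1.2,"spin":0},{"dx":0.17,"dy":0.2,"dz":-1.67,"spin":0},{"dx":0.17,"dy":0.2,"dz":-1.67,"spin":0},{"dx":0.17,"dy":0.2,"dz":-1.67,"spin":0},{"dx":0.17,"dy":0.2,"dz":-1.67,"spin":0}]'
cat > zz.py <<'E'
import sys,subprocess
from plant import capture
k=sys.argv[1]
capture("top")
subprocess.run(["python3","sc.py",k])
import pickle,cv2
for n in("scene","top"):
    o,c=pickle.load(open(n+k+".pkl","rb"));f=c["frame"]
    a=f[175:235,165:245] if n=="scene" else cv2.convertScaleAbs(f[135:185,315:385],alpha=2.0)
    cv2.imwrite(f"pics/z_{n}{k}.png",cv2.resize(a,None,fx=9.9,fy=9.9,interpolation=cv2.INTER_CUBIC))
E
python3 zz.py 10; python3 st.py
```

```text
time: 12.3
tool_pos: [511.4, -270.1, 177.5]
tcp_rot: [1.117, 1.571, -0.727]
contact_force: [0.9, 0.6, -2.3]
grip_width: 9.7
t 12.45 pos [ 511.28 -270.3   177.54] F [-0.21 -0.78 -1.12] w 9.87 jawang -15.714067833800462 q [-0.62  0.48  1.45  0.    1.21 -0.34] toolx [ 0. -0. -1.]
```

View pics/z_scene10.png

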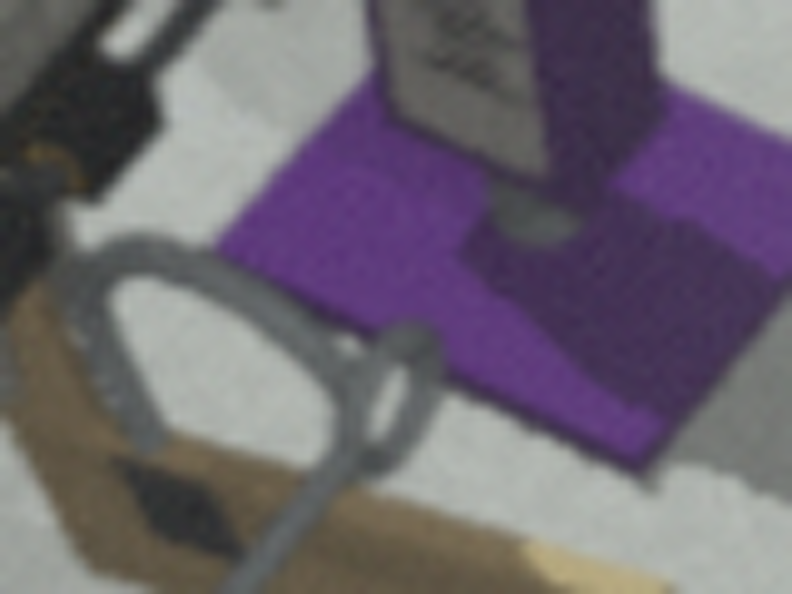

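View pics/z_top10.png

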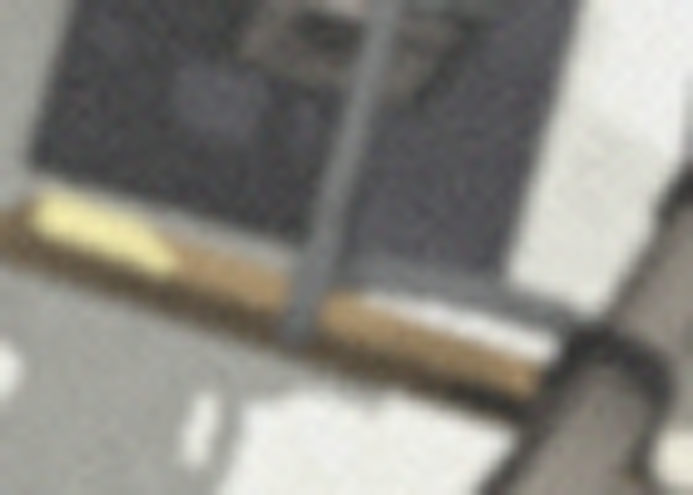

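```bash
cat > ov2.py <<'E'
from ov import *
def ov2(k,ring,p,off,out,cut=(165,175,80,60),s=9.9,n="scene"):
    o,c=pickle.load(open(n+k+".pkl","rb"));x0,y0,w,h=cut
    im=cv2.resize(cv2.convertScaleAbs(c["frame"][y0:y0+h,x0:x0+w],alpha=1.3 if n=="scene" else 2),None,fx=s,fy=s,interpolation=cv2.INTER_CUBIC)
    def pl(P,col):
        u=proj(c,P)+off; u=((u-[x0,y0]+.5)*s-.5)
        cv2.polylines(im,[np.round(u*8).astype(int).reshape(-1,1,2)],False,col,1,cv2.LINE_AA,3)
    yaw=np.radians(74.3);a,b=ringpts(ring,yaw)
    for q in a+b: pl(q,(0,0,255))
    B,t=pose(o,p);W=lambda m:np.array(m)@B.T+t
    for y in(-5,5): pl(W([(-85,y,0),(109,y,0),(109,y,60),(-57,y,60)]),(0,255,0))
    # hook silhouette: tube
    cam=np.linalg.inv(np.array(c["view"]))[:3,3]
    th=np.radians(np.arange(-90,76,5))
    L=[];M=[]
    for a_ in th:
        P=W((40*np.sin(a_),0,95+40*np.cos(a_)));T=B@np.array([np.cos(a_),0,-np.sin(a_)])
        nn=np.cross(T,P-cam);nn/=np.linalg.norm(nn);L.append(P+5*nn);M.append(P-5*nn)
    cap=W((40*np.sin(th[-1])+5*np.cos(th[-1]),0,95+40*np.cos(th[-1])-5*np.sin(th[-1])))
    pl(np.array(L+[cap]+M[::-1]),(255,255,0))
    cv2.imwrite(out,im)
E
python3 - <<'E'
from ov2 import *
o,c,t,v=pickle.load(open("f9.pkl","rb"))
ov2("10",v[7:10],v[:3],v[3:5],"pics/o10.png")
ov2("10",v[7:10],v[:3],v[5:7],"pics/ot10.png",(315,135,70,50),9.9,"top")
E
```

```text
(no output)
```

View pics/o10.png

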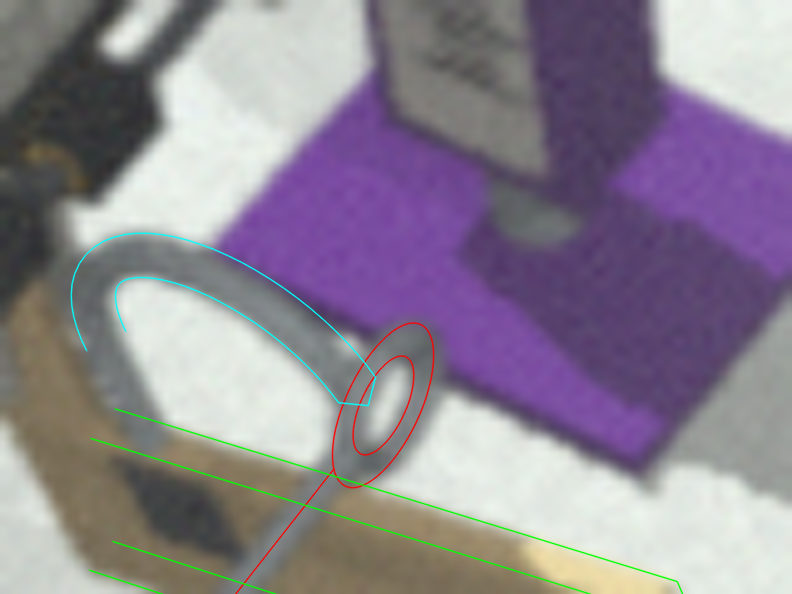

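View pics/ot10.png

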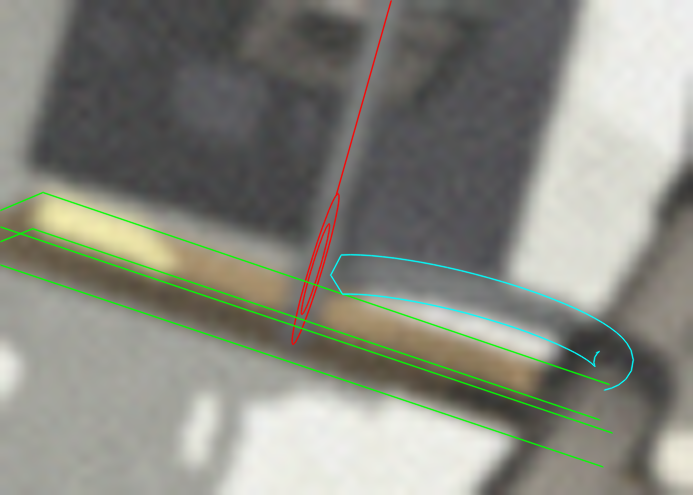

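```bash
cat > ringfit.py <<'E'
from ov import *
from scipy.ndimage import gaussian_filter
c,t=[pickle.load(open(n+"8.pkl","rb"))[1] for n in("scene","top")]
def mask(cam,R,yaw,x0,y0,w,h,s=12,arm=True):
    im=np.zeros((h*s,w*s),np.uint8);a,b=ringpts(R,yaw)
    f=lambda P:np.round((((proj(cam,P)-[x0,y0]+.5)*s-.5))*16).astype(np.int32).reshape(-1,1,2)
    sx=np.array([np.cos(yaw),np.sin(yaw),0]);sy=np.array([-sx[1],sx[0],0])
    V=np.array(cam["view"]);d=(V[:3,:3]@R+V[:3,3])[2];pp=K(cam)[0]/d*s
    th=np.linspace(0,2*np.pi,90)
    P=R+16*np.outer(np.cos(th),sy)+16*np.outer(np.sin(th),[0,0,1])
    cv2.polylines(im,[f(P)],True,255,int(round(8*pp)),cv2.LINE_8,4)
    cv2.polylines(im,[f(np.array([R-18*sy,R-90*sy]))],False,255,int(round(8*pp)),cv2.LINE_8,4)
    m=cv2.resize(im,(w,h),interpolation=cv2.INTER_AREA)/255.
    return gaussian_filter(m,.5)
def run(img,cam,x0,y0,w,h,yaw,R0,excl=None):
    g=cv2.imread(img).astype(float).mean(2)[y0:y0+h,x0:x0+w]
    best=[]
    for dx in np.arange(-6,6.1,.5):
        for dy in np.arange(-6,6.1,.5):
            m=mask(cam,R0+[dy,dx,0],yaw,x0,y0,w,h)
            W=(gaussian_filter((m>.05).astype(float),1.2)>.08)
            A=np.c_[m[W],np.ones(W.sum())];co,*_=np.linalg.lstsq(A,g[W],rcond=None)
            r=g[W]-A@co;best.append((1-r.var()/g[W].var(),dy,dx))
    best.sort(reverse=True);return best
R0=np.array([540,-158.5,230.])
print("scene (z=230) score,dx_world,dy_world")
for yw in(72.3,74.3,76.3):
    print(yw,np.round(run("pics/scene0.png",c,190,203,24,26,np.radians(yw),R0)[:3],3).tolist())
    print(yw,np.round(run("pics/top0.png",t,338,150,16,20,np.radians(yw),R0)[:3],3).tolist())
E
python3 ringfit.py
```

```text
scene (z=230) score,dx_world,dy_world
72.3 [[0.251, 0.0, 0.5], [0.248, 2.5, 1.0], [0.239, 1.0, 1.0]]
72.3 [[0.029, 6.0, 4.5], [0.026, 6.0, 5.0], [0.026, 6.0, 5.5]]
74.3 [[0.254, 0.0, 0.5], [0.25, 0.0, 1.0], [0.242, 0.5, 1.0]]
74.3 [[0.044, 6.0, 5.0], [0.042, 5.5, 5.0], [0.04, 5.0, 5.0]]
76.3 [[0.231, 0.0, 0.5], [0.231, 3.0, 0.0], [0.228, -0.5, 0.5]]
76.3 [[0.058, 5.0, 4.0], [0.057, 6.0, 4.0], [0.056, 4.5, 4.0]]
```

```bash
python3 - <<'E'
from ov import *
c,t=[pickle.load(open(n+"8.pkl","rb"))[1] for n in("scene","top")]
def dr(cam,img,R,x0,y0,w,h,s,out,al=1.):
    im=cv2.resize(cv2.convertScaleAbs(cv2.imread(img)[y0:y0+h,x0:x0+w],alpha=al),None,fx=s,fy=s,interpolation=cv2.INTER_CUBIC)
    im2=im.copy()
    a,b=ringpts(R,np.radians(74.3))
    for P in a+b:
        u=((proj(cam,P)-[x0,y0]+.5)*s-.5);cv2.polylines(im2,[np.round(u*8).astype(int).reshape(-1,1,2)],False,(0,0,255),1,cv2.LINE_AA,3)
    cv2.imwrite(out,np.hstack([im,im2]))
dr(c,"pics/scene0.png",np.array([540,-158,230.]),188,198,32,36,12,"pics/rs.png",1.3)
dr(t,"pics/top0.png",np.array([540,-158,230.]),330,140,30,36,13,"pics/rt.png",2)
E
```

```text
(no output)
```

View pics/rs.png

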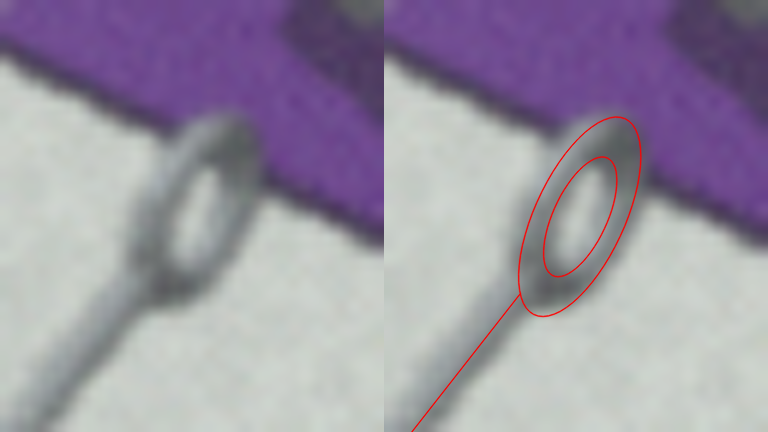

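View pics/rt.png

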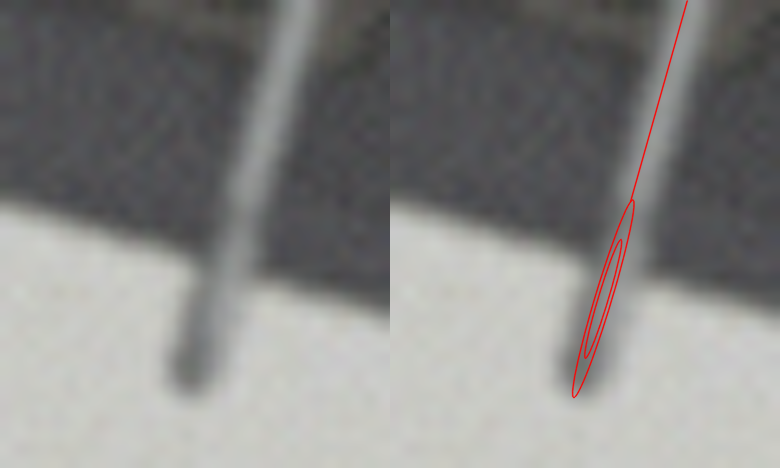

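```bash
python3 -m crank '[{"dx":0.2,"dy":-0.1,"dz":-0.3,"spin":0},{"dx":0.35,"dy":-0.1,"dz":-0.55,"spin":0},{"dx":0.5,"dy":-0.1,"dz":-0.8,"spin":0},{"dx":0.5,"dy":-0.1,"dz":-0.8,"spin":0}]'
python3 -m crank '[{"dx":0.1,"dy":0,"dz":-0.15,"spin":0},{"dx":0.2,"dy":0,"dz":-0.3,"spin":0},{"dx":0.2,"dy":0,"dz":-0.3,"spin":0}]'
python3 -m crank '[{"dx":0.1,"dy":0,"dz":-0.15,"spin":0},{"dx":0.2,"dy":0,"dz":-0.3,"spin":0},{"dx":0.2,"dy":0,"dz":-0.3,"spin":0}]'
python3 zz.py 11; python3 st.py
python3 - <<'E'
from ov2 import *
o,c,t,v=pickle.load(open("f9.pkl","rb"))
ov2("11",np.array([541.3,-158.3,230]),v[:3],v[3:5],"pics/o11.png")
B,T=pose(pickle.load(open("scene11.pkl","rb"))[0],v[:3])
d=np.array([541.3,-158.3,230])-B@np.array([0,0,95])-T;y=np.radians(74.3)
print(d@[np.cos(y),np.sin(y),0],d@[-np.sin(y),np.cos(y),0],d[2])
E
```

```text
time: 12.78
tool_pos: [512.4, -261.4, 172.0]
tcp_rot: [-2.176, 1.57, 2.262]
contact_force: [0.1, -0.2, -2.0]
grip_width: 10.0
time: 13.03
tool_pos: [513.3, -258.9, 170.2]
tcp_rot: [-2.278, 1.57, 2.161]
contact_force: [-0.3, 0.1, -2.1]
grip_width: 9.5
time: 13.28
tool_pos: [514.1, -256.0, 168.3]
tcp_rot: [-2.357, 1.57, 2.081]
contact_force: [-0.3, 0.3, -2.2]
grip_width: 10.0
t 13.43 pos [ 514.12 -256.37  168.5 ] F [-1.44  0.25 -1.67] w 9.88 jawang -15.696543818874854 q [-0.6   0.48  1.47  0.    1.19 -0.32] toolx [ 0.  0. -1.]
28.648671936910194 0.29349253107459855 25.792455926131467
```

View pics/o11.png

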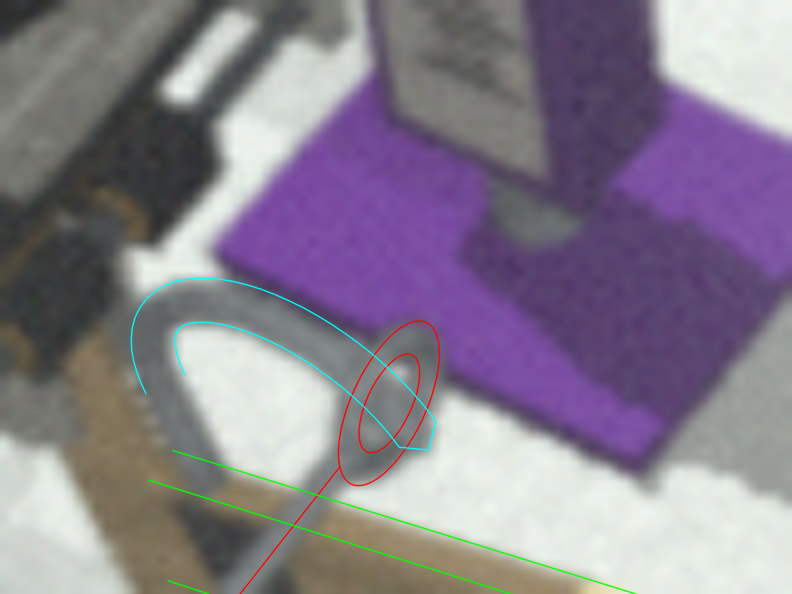

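View pics/z_scene11.png

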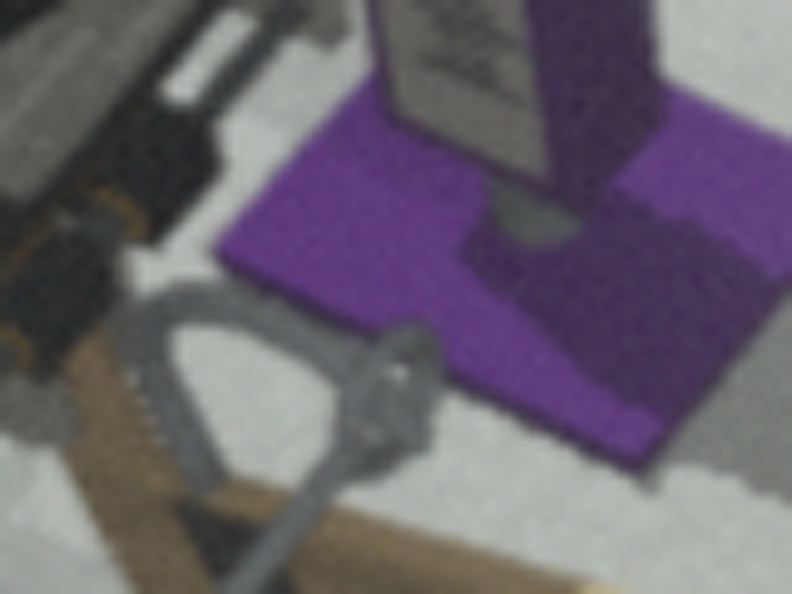

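```bash
python3 -m crank '[{"dx":0.1,"dy":0,"dz":-0.15,"spin":0},{"dx":0.2,"dy":0,"dz":-0.3,"spin":0},{"dx":0.2,"dy":0,"dz":-0.3,"spin":0}]'
python3 -m crank '[{"dx":0.1,"dy":0,"dz":-0.15,"spin":0},{"dx":0.2,"dy":0,"dz":-0.3,"spin":0},{"dx":0.2,"dy":0,"dz":-0.3,"spin":0}]'
python3 -m crank '[{"dx":0.1,"dy":0,"dz":-0.15,"spin":0},{"dx":0.2,"dy":0,"dz":-0.3,"spin":0},{"dx":0.2,"dy":0,"dz":-0.3,"spin":0}]'
```

```text
time: 13.68
tool_pos: [514.9, -253.1, 166.3]
tcp_rot: [-2.37, 1.57, 2.068]
contact_force: [0.4, -0.0, -2.2]
grip_width: 10.0
time: 13.93
tool_pos: [515.7, -250.2, 164.2]
tcp_rot: [-2.253, 1.57, 2.186]
contact_force: [0.6, -0.7, -2.8]
grip_width: 9.8
time: 14.18
tool_pos: [516.5, -247.4, 162.3]
tcp_rot: [-2.288, 1.57, 2.151]
contact_force: [0.2, 0.1, -2.7]
grip_width: 10.2
```

```bash
python3 -m crank '[{"dx":0.2,"dy":0,"dz":-0.3,"spin":0},{"dx":0.4,"dy":0,"dz":-0.7,"spin":0},{"dx":0.6,"dy":0,"dz":-1.1,"spin":0},{"dx":0.7,"dy":0,"dz":-1.5,"spin":0},{"dx":0.8,"dy":0,"dz":-1.8,"spin":0},{"dx":0.9,"dy":0,"dz":-2.1,"spin":0},{"dx":1.0,"dy":0,"dz":-2.35,"spin":0},{"dx":1.0,"dy":0,"dz":-2.35,"spin":0},{"dx":1.0,"dy":0,"dz":-2.35,"spin":0}]'
python3 zz.py 12; python3 st.py
python3 - <<'E'
from ov2 import *
o,c,t,v=pickle.load(open("f9.pkl","rb"))
ov2("12",np.array([541.3,-158.3,230]),v[:3],v[3:5],"pics/o12.png")
B,T=pose(pickle.load(open("scene12.pkl","rb"))[0],v[:3])
d=np.array([541.3,-158.3,230])-B@np.array([0,0,95])-T;y=np.radians(74.3)
print(d@[np.cos(y),np.sin(y),0],d@[-np.sin(y),np.cos(y),0],d[2])
E
```

```text
time: 14.93
tool_pos: [523.0, -225.0, 152.5]
tcp_rot: [-2.061, 1.571, 2.378]
contact_force: [-0.9, -0.5, -3.0]
grip_width: 10.1
t 15.08 pos [ 522.93 -225.27  152.57] F [-0.37  0.61 -3.07] w 10.04 jawang -15.708861564554429 q [-0.54  0.49  1.51  0.    1.14 -0.27] toolx [ 0. -0. -1.]
-3.656674535300308 0.43091829094992673 41.62133173528963
```

View pics/z_scene12.png

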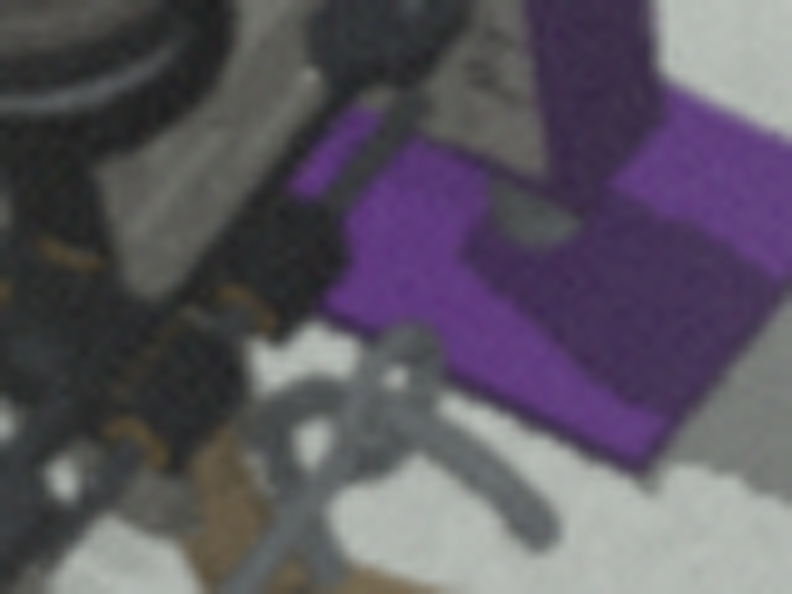

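View pics/z_top12.png

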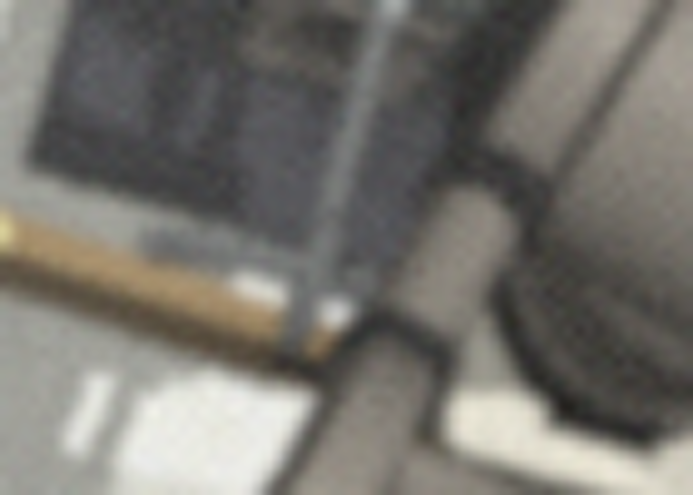

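```bash
python3 -m crank '[{"dx":0.15,"dy":0,"dz":0,"spin":0},{"dx":0.3,"dy":0,"dz":0,"spin":0},{"dx":0.45,"dy":0,"dz":0,"spin":0},{"dx":0.6,"dy":0,"dz":0,"spin":0},{"dx":0.75,"dy":0,"dz":0,"spin":0},{"dx":0.9,"dy":0,"dz":0,"spin":0},{"dx":0.9,"dy":0,"dz":0,"spin":0},{"dx":0.9,"dy":0,"dz":0,"spin":0}]'
python3 -m crank '[{"dx":0.15,"dy":0,"dz":0,"spin":0},{"dx":0.3,"dy":0,"dz":0,"spin":0},{"dx":0.4,"dy":0,"dz":0,"spin":0},{"dx":0.4,"dy":0,"dz":0,"spin":0},{"dx":0.4,"dy":0,"dz":0,"spin":0}]'
```

```text
time: 15.75
tool_pos: [522.9, -225.1, 143.5]
tcp_rot: [2.339, 1.571, 0.494]
contact_force: [-0.4, -0.7, -1.9]
grip_width: 10.0
time: 16.17
tool_pos: [523.0, -225.1, 139.5]
tcp_rot: [2.42, 1.571, 0.575]
contact_force: [-0.1, -0.2, 0.4]
grip_width: 9.6
```

```bash
python3 zz.py 13; python3 - <<'E'
from h import *
for i in range(8):
    capture("top"); o=sensors.get_obs(); print(np.round(o["contact_force"],2),np.round(o["tool_pos"],1),np.round(o["moment"],2))
E
python3 - <<'E'
from ov2 import *
o,c,t,v=pickle.load(open("f9.pkl","rb"))
ov2("13",np.array([541.3,-158.3,222]),v[:3],v[3:5],"pics/o13.png")
E
```

```text
[ 0.07 -0.83 -0.35] [ 522.9 -225.1  139.6] [-0.2   0.13  0.01]
[-0.88 -0.73 -0.99] [ 523.  -225.1  139.6] [-0.18  0.09  0.08]
[-0.08 -0.33 -0.4 ] [ 523.  -225.1  139.5] [-0.24  0.12 -0.01]
[-0.95  0.37 -0.6 ] [ 522.9 -225.1  139.5] [-0.16  0.14  0.02]
[ 0.42 -0.51 -0.87] [ 522.9 -225.1  139.5] [-0.2   0.09  0.03]
[-0.2   0.59 -0.09] [ 523.  -225.1  139.5] [-0.2   0.12 -0.03]
[-0.11  0.02 -0.75] [ 522.9 -225.1  139.5] [-0.19  0.07 -0.  ]
[ 0.16 -0.2  -0.24] [ 522.9 -225.1  139.5] [-0.22  0.12 -0.02]
```

View pics/o13.png

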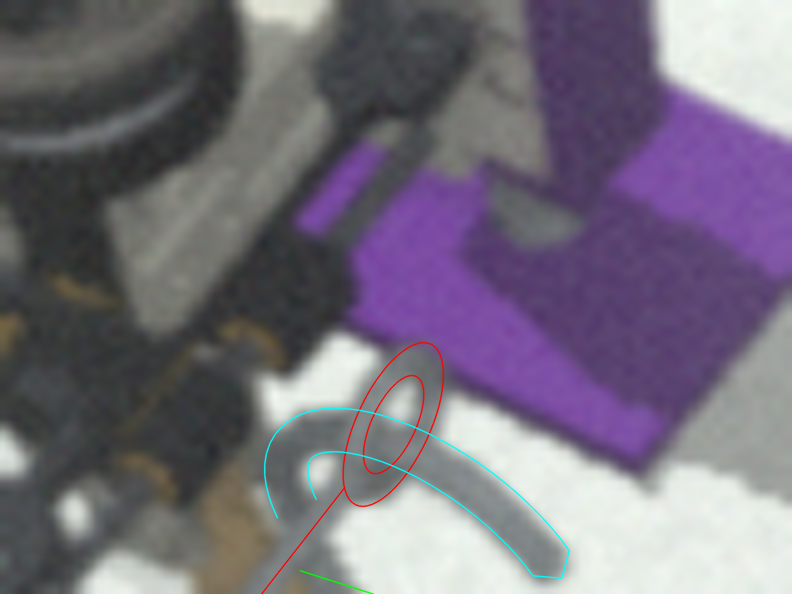

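```bash
python3 -m crank '[{"dx":0.15,"dy":0,"dz":0,"spin":0},{"dx":0.3,"dy":0,"dz":0,"spin":0},{"dx":0.35,"dy":0,"dz":0,"spin":0},{"dx":0.35,"dy":0,"dz":0,"spin":0},{"dx":0.35,"dy":0,"dz":0,"spin":0}]'
python3 -c "
from h import *
F=[]
for i in range(6):
    capture('top');F.append(sensors.get_obs()['contact_force'])
print(np.mean(F,0))"
```

```text
time: 17.13
tool_pos: [522.9, -225.1, 136.0]
tcp_rot: [-3.139, 1.571, 1.299]
contact_force: [-0.6, -0.1, 0.8]
grip_width: 9.7
[-0.13585053  0.1775903  -0.12087429]
```

Scale carries the whole weight now; release gently.

```bash
python3 -m crank '[{"dx":0,"dy":0,"dz":0,"spin":0},{"dx":0,"dy":0,"dz":0,"spin":0},{"dx":0,"dy":0,"dz":0,"spin":0},{"dx":0,"dy":0,"dz":0,"spin":0},{"dx":0,"dy":0,"dz":0,"spin":0},{"dx":0,"dy":0,"dz":0,"spin":0},{"dx":0,"dy":0,"dz":0,"spin":0},{"dx":0,"dy":0,"dz":0,"spin":0},{"dx":0,"dy":0,"dz":0,"spin":0},{"dx":0,"dy":0,"dz":0,"spin":0},{"dx":0,"dy":0,"dz":0,"spin":0},{"dx":0,"dy":0,"dz":0,"spin":0}]' 22
python3 zz.py 14; python3 w.py w14
```

```text
time: 18.43
tool_pos: [522.9, -225.1, 136.0]
tcp_rot: [2.643, 1.571, 0.798]
contact_force: [0.0, -0.9, 0.3]
grip_width: 20.1
```

View pics/w14.png

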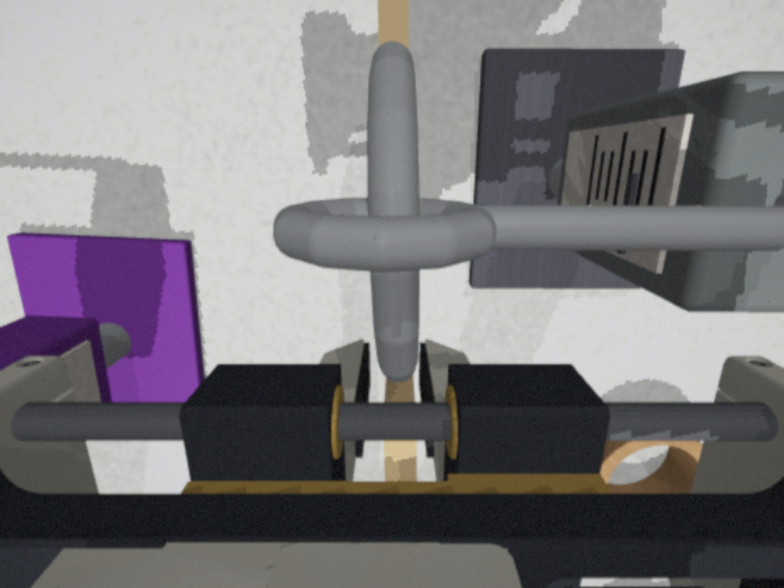

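View pics/scene14.png

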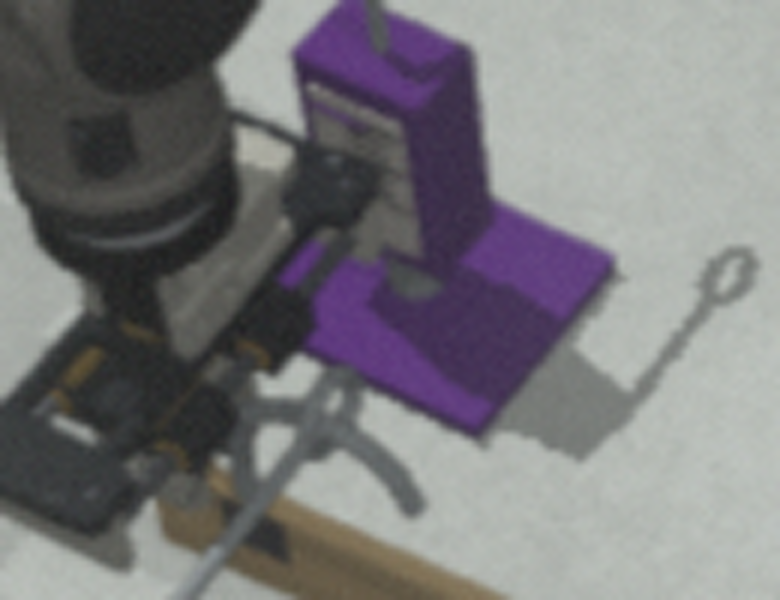

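```bash
python3 -m crank '[{"dx":0,"dy":0,"dz":0,"spin":0},{"dx":0,"dy":0,"dz":0,"spin":0},{"dx":0,"dy":0,"dz":0,"spin":0},{"dx":0,"dy":0,"dz":0,"spin":0},{"dx":0,"dy":0,"dz":0,"spin":0},{"dx":0,"dy":0,"dz":0,"spin":0},{"dx":0,"dy":0,"dz":0,"spin":0},{"dx":0,"dy":0,"dz":0,"spin":0}]' 50
python3 -m crank '[{"dx":-0.5,"dy":0,"dz":0,"spin":0},{"dx":-1,"dy":0,"dz":0,"spin":0},{"dx":-2,"dy":0,"dz":0,"spin":0},{"dx":-3,"dy":0,"dz":0,"spin":0},{"dx":-4.5,"dy":0,"dz":0,"spin":0},{"dx":-6,"dy":0,"dz":0,"spin":0},{"dx":-8,"dy":0,"dz":0,"spin":0},{"dx":-10,"dy":0,"dz":0,"spin":0},{"dx":-12,"dy":0,"dz":0,"spin":0},{"dx":-14,"dy":0,"dz":2,"spin":0},{"dx":-14,"dy":0,"dz":4,"spin":0},{"dx":-14,"dy":0,"dz":6,"spin":0},{"dx":-14,"dy":0,"dz":8,"spin":0},{"dx":-14,"dy":0,"dz":10,"spin":0},{"dx":-14,"dy":0,"dz":12,"spin":0},{"dx":-14,"dy":0,"dz":12,"spin":0},{"dx":-14,"dy":0,"dz":12,"spin":0}]'
python3 zz.py 15; python3 w.py w15
```

```text
time: 19.3
tool_pos: [522.9, -225.1, 136.0]
tcp_rot: [3.083, 1.571, 1.238]
contact_force: [0.2, 0.6, -0.6]
grip_width: 46.2
time: 20.72
tool_pos: [490.1, -341.3, 276.8]
tcp_rot: [1.558, 1.57, -0.289]
contact_force: [0.7, 0.6, -0.2]
grip_width: 46.1
```

View pics/scene15.png

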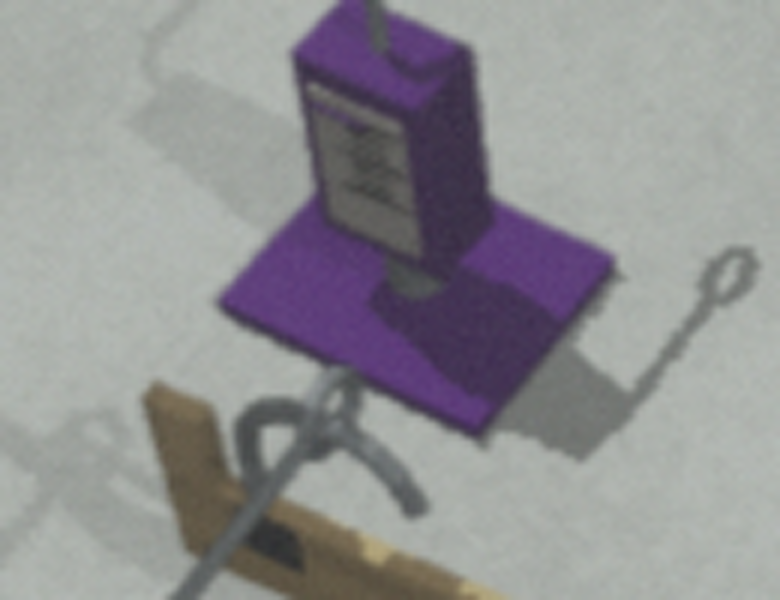

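View pics/w15.png

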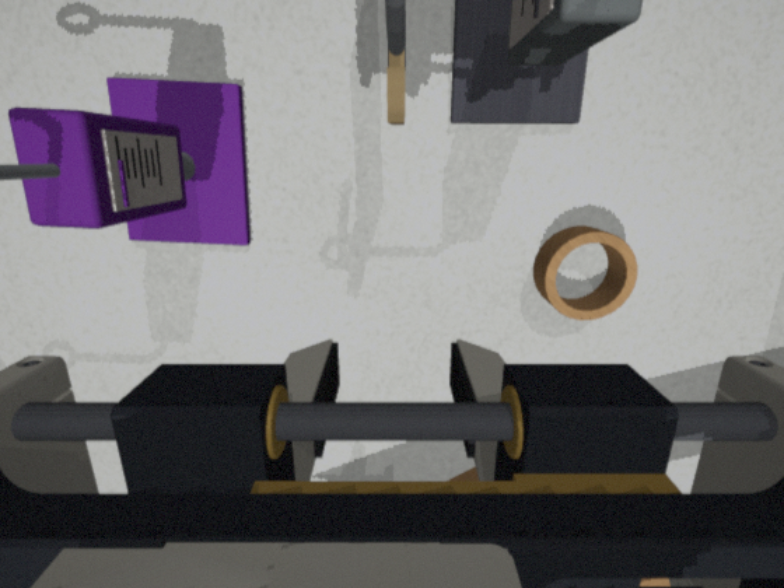

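```bash
python3 -m crank '[{"dx":0,"dy":0,"dz":0,"spin":0},{"dx":0,"dy":0,"dz":0,"spin":0},{"dx":0,"dy":0,"dz":0,"spin":0},{"dx":0,"dy":0,"dz":0,"spin":0},{"dx":0,"dy":0,"dz":0,"spin":0},{"dx":0,"dy":0,"dz":0,"spin":0},{"dx":0,"dy":0,"dz":0,"spin":0},{"dx":0,"dy":0,"dz":0,"spin":0},{"dx":0,"dy":0,"dz":0,"spin":0},{"dx":0,"dy":0,"dz":0,"spin":0},{"dx":0,"dy":0,"dz":0,"spin":0},{"dx":0,"dy":0,"dz":0,"spin":0},{"dx":0,"dy":0,"dz":0,"spin":0},{"dx":0,"dy":0,"dz":0,"spin":0},{"dx":0,"dy":0,"dz":0,"spin":0},{"dx":0,"dy":0,"dz":0,"spin":0},{"dx":0,"dy":0,"dz":0,"spin":0},{"dx":0,"dy":0,"dz":0,"spin":0},{"dx":0,"dy":0,"dz":0,"spin":0},{"dx":0,"dy":0,"dz":0,"spin":0}]' >/dev/null
python3 - <<'E'
from h import *
import cv2
A=[]
for i in range(6):
    c=capture("scene");A.append(c["frame"].astype(float))
    capture("top")
p=np.mean(A[:2],0)-np.mean(A[4:],0); r=p[190:280,160:260]; print("diff max",abs(r).mean(),abs(r).max(), "bg",abs(p[300:,:]).mean())
f=np.mean(A,0)[195:275,160:255].astype(np.uint8); cv2.imwrite("pics/fin.png",cv2.resize(f,None,fx=7.5,fy=7.5,interpolation=cv2.INTER_CUBIC))
E
```

```text
diff max 2.1339814814814817 52.0 bg 1.2379166666666668
```

View pics/fin.png

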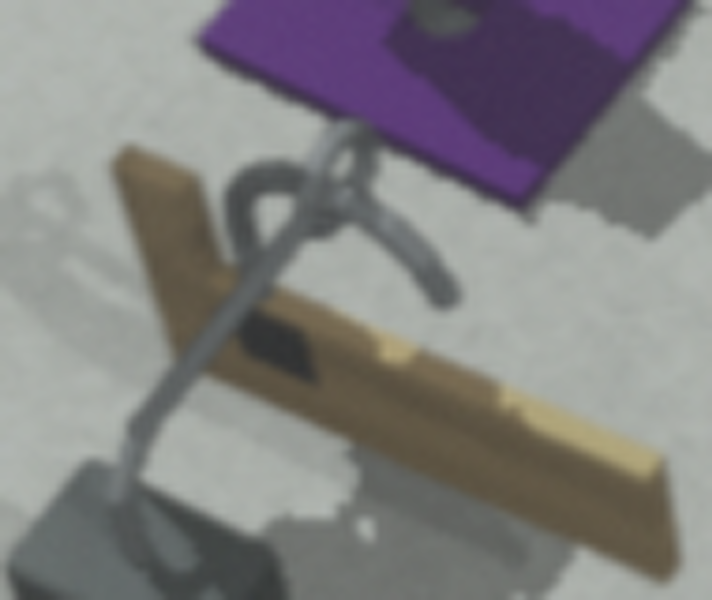

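```bash
python3 -m crank '[{"dx":0,"dy":0,"dz":0,"spin":0},{"dx":0,"dy":0,"dz":0,"spin":0},{"dx":0,"dy":0,"dz":0,"spin":0},{"dx":0,"dy":0,"dz":0,"spin":0},{"dx":0,"dy":0,"dz":0,"spin":0},{"dx":0,"dy":0,"dz":0,"spin":0},{"dx":0,"dy":0,"dz":0,"spin":0},{"dx":0,"dy":0,"dz":0,"spin":0},{"dx":0,"dy":0,"dz":0,"spin":0},{"dx":0,"dy":0,"dz":0,"spin":0},{"dx":0,"dy":0,"dz":0,"spin":0},{"dx":0,"dy":0,"dz":0,"spin":0},{"dx":0,"dy":0,"dz":0,"spin":0},{"dx":0,"dy":0,"dz":0,"spin":0},{"dx":0,"dy":0,"dz":0,"spin":0},{"dx":0,"dy":0,"dz":0,"spin":0},{"dx":0,"dy":0,"dz":0,"spin":0},{"dx":0,"dy":0,"dz":0,"spin":0},{"dx":0,"dy":0,"dz":0,"spin":0},{"dx":0,"dy":0,"dz":0,"spin":0}]' >/dev/null
python3 - <<'E'
from h import *
import cv2
from scipy.optimize import least_squares
A=[]
for i in range(6):
    c=capture("scene");A.append(c["frame"].astype(float))
    capture("top")
p=np.mean(A[:2],0)-np.mean(A[4:],0); r=p[190:280,160:260]; print("diff",abs(r).mean(),abs(r).max(), "bg",abs(p[190:280,300:400]).mean(),abs(p[190:280,300:400]).max())
f=np.mean(A,0)[195:275,160:255].astype(np.uint8); cv2.imwrite("pics/fin2.png",cv2.resize(f,None,fx=7.5,fy=7.5,interpolation=cv2.INTER_CUBIC))
q=lambda x,y:np.array(((x+.5)/7.5+160-.5,(y+.5)/7.5+195-.5))
obs=[((-85,-5,105),q(115,165)),((-85,5,105),q(130,146)),((-57,5,105),q(195,178)),((-85,-5,0),q(175,355)),((109,-5,0),q(665,582)),((109,-5,60),q(645,478)),((109,5,60),q(662,457)),((39.9,0,100.5),q(443,303))]
def P(v,m): return Ro.from_euler('ZYX',v[3:]).apply(m)+v[:3]
s=least_squares(lambda v:np.r_[np.ravel([proj(c,P(v,m))[0]-u for m,u in obs]),(v[5])/.1],[540,-158,70,1.3,0,0])
v=s.x;print(np.round(v,3),np.round(s.fun,1));print("crown",np.round(P(v,(0,0,135)),1),"tilt deg",np.degrees(v[4:]), "yaw",np.degrees(v[3]))
E
```

```text
diff 1.674648148148148 30.0 bg 1.298148148148148 9.0
[ 5.37177e+02 -1.58716e+02  6.90540e+01  1.27900e+00 -5.80000e-02
  3.00000e-03] [-0.7  0.1 -0.2 -0.3  0.6 -0.4  0.3  0.3 -0.2 -0.1 -0.2  0.1 -0.2 -0.4
  0.6  0.6  0. ]
crown [ 535.4 -166.3  203.8] tilt deg [-3.31480727  0.19452714] yaw 73.2975978045413
```

View pics/fin2.png

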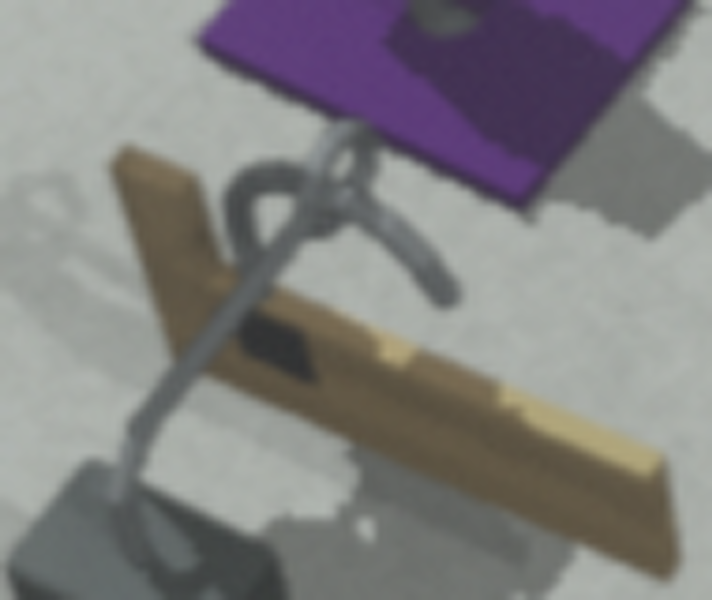

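```bash
for i in 1 2 3; do python3 -m crank '[{"dx":0,"dy":0,"dz":0,"spin":0},{"dx":0,"dy":0,"dz":0,"spin":0},{"dx":0,"dy":0,"dz":0,"spin":0},{"dx":0,"dy":0,"dz":0,"spin":0},{"dx":0,"dy":0,"dz":0,"spin":0},{"dx":0,"dy":0,"dz":0,"spin":0},{"dx":0,"dy":0,"dz":0,"spin":0},{"dx":0,"dy":0,"dz":0,"spin":0},{"dx":0,"dy":0,"dz":0,"spin":0},{"dx":0,"dy":0,"dz":0,"spin":0},{"dx":0,"dy":0,"dz":0,"spin":0},{"dx":0,"dy":0,"dz":0,"spin":0},{"dx":0,"dy":0,"dz":0,"spin":0},{"dx":0,"dy":0,"dz":0,"spin":0},{"dx":0,"dy":0,"dz":0,"spin":0},{"dx":0,"dy":0,"dz":0,"spin":0},{"dx":0,"dy":0,"dz":0,"spin":0},{"dx":0,"dy":0,"dz":0,"spin":0},{"dx":0,"dy":0,"dz":0,"spin":0},{"dx":0,"dy":0,"dz":0,"spin":0}]' |head -1; done
python3 - <<'E'
from h import *
A=[]
for i in range(12):
    A.append(capture("scene")["frame"].astype(float))
A=np.array(A)
m=A.std(0).mean(2); print("std tmpl",m[195:275,170:255].mean(),m[195:275,170:255].max(),"bg",m[195:275,300:385].mean(),m[195:275,300:385].max())
d=abs(A[:3].mean(0)-A[6:9].mean(0)).mean(2);print(d[195:275,170:255].max(),d[195:275,300:385].max())
E
```

```text
time: 27.12
time: 28.78
time: 30.45
std tmpl 1.5775456272577824 9.481744892993795 bg 1.5145687502080498 3.184518545980992
18.66666666666667 5.666666666666667
```

```bash
for i in 1 2 3 4 5 6; do python3 -m crank '[{"dx":0,"dy":0,"dz":0,"spin":0},{"dx":0,"dy":0,"dz":0,"spin":0},{"dx":0,"dy":0,"dz":0,"spin":0},{"dx":0,"dy":0,"dz":0,"spin":0},{"dx":0,"dy":0,"dz":0,"spin":0},{"dx":0,"dy":0,"dz":0,"spin":0},{"dx":0,"dy":0,"dz":0,"spin":0},{"dx":0,"dy":0,"dz":0,"spin":0},{"dx":0,"dy":0,"dz":0,"spin":0},{"dx":0,"dy":0,"dz":0,"spin":0},{"dx":0,"dy":0,"dz":0,"spin":0},{"dx":0,"dy":0,"dz":0,"spin":0},{"dx":0,"dy":0,"dz":0,"spin":0},{"dx":0,"dy":0,"dz":0,"spin":0},{"dx":0,"dy":0,"dz":0,"spin":0},{"dx":0,"dy":0,"dz":0,"spin":0},{"dx":0,"dy":0,"dz":0,"spin":0},{"dx":0,"dy":0,"dz":0,"spin":0},{"dx":0,"dy":0,"dz":0,"spin":0},{"dx":0,"dy":0,"dz":0,"spin":0}]' |head -1; done
python3 - <<'E'
from h import *
import cv2
A=[]
for i in range(12):
    A.append(capture("scene")["frame"].astype(float))
A=np.array(A)
m=A.std(0).mean(2); print("std tmpl",m[195:275,170:255].max(),"bg",m[195:275,300:385].max())
d=abs(A[:3].mean(0)-A[6:9].mean(0)).mean(2);print(d[195:275,170:255].max(),d[195:275,300:385].max())
cv2.imwrite("pics/all.png",A[-1].astype(np.uint8))
E
```

```text
time: 32.72
time: 34.38
time: 36.05
time: 37.72
time: 39.38
time: 41.05
std tmpl 3.7383105082157564 bg 3.2234711576689317
6.666666666666676 5.888888888888888
```

View pics/all.png

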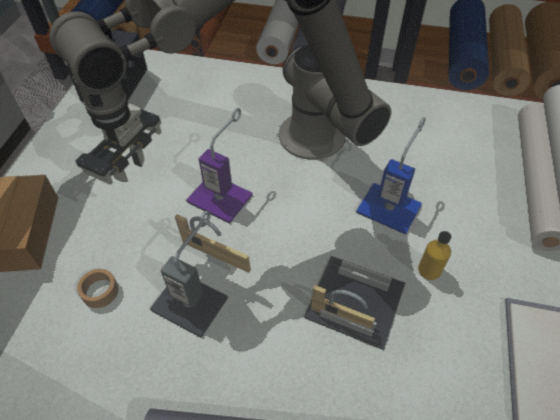

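At rest, hanging in the ring, with nothing else moved.

```bash
python3 -c "
from plant import bot
print(bot.close_job())"
```

```text
the job is handed in; nothing more can be done
None
```

The longer template is hanging by its C-hook from the grey scale's ring, and I handed the job in at about 42 s. The hand-in reports no verdict.

**What I did:** The tool can only yaw, and by my geometry the hook would not pass the ring when upright. So I gripped the ear, lifted the template out, and pressed its plate on a rack rail. That pivoted it about 13° in the grip, far end up. I then threaded the tip through the ring with no contact force showing at the steps. I lowered it a few millimetres per row until the scale carried its whole weight, with wrist force near 0 N. Then I opened the gripper slowly and backed away.

**Last checks:**
- **Fit:** The hook is through the ring, and the plate runs along the hole's axis to within about 1°.
- **Level:** An image fit taken before the last swing died out gave about 3° (0.06 rad) of tilt.
- **Crown position:** I put the crown about 12 mm from the ring's centre, against the 18 mm limit. This mixes the image fit with the known ring geometry.
- **At rest:** A small swing remained after release. By 41 s, frame-to-frame change was down to the background noise.
- **Bystanders:** In the last scene picture, the shorter template, bottle, tape core and look-alike stands look unmoved. I did not measure them.

**Where checks disagreed:** The final fit put the crown at a height of 204 mm. That implies the ring sank about 19 mm, whereas the force readings and the lowering I commanded suggest 12 to 16 mm. Either is above the 4 mm needed and well below the 35 mm limit.

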